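# Load the toy wheels onto the sanding mandrel

### The arm

A 6-joint arm with a two-finger parallel gripper is mounted at the origin on the work surface. World frame = base frame: x ahead of the robot, y to its left, z up, the work surface at z = 0. Lengths are in m, angles in rad, forces in N, time in s.
With the tool pointing down it reaches from about 0.4 to 0.925 m from the base axis. Payload 12.5 kg.
Tool frame: the origin (TCP) lies at the very end of the fingers, on their centre line; the grasp point (between the pads) lies 19 mm behind it (manip.hold_point_z is the distance from the TCP to the grasp point, in m); z points along the fingers, y is the line along which they close (so a half turn about z gives the same grasp; the last joint's range is limited). The gripper opens to 95 mm and grips with 3 to 60 N. Pads are 20 mm wide; open, the fingers measure 119 mm over their backs; the gripper's body (75 mm by 180 mm) begins 59 mm behind the grasp point.
Start: joints at [1.155, 0.491, 1.559, -0, 1.092, -0.106], TCP at [0.191, 0.595, 0.177] pointing down, gripper open.
Joint ranges: [-3.1, 3.1], [-0.84, 2.19], [0.05, 2.79], [-1.13, 4.28], [0.06, 2.93], [-2.69, 2.69]. Speed limits (rad/s): [2.22, 2.22, 2.79, 3.14, 3.14, 3.14].

### API

Orientations are given as [roll, pitch, yaw] about the fixed x, y, z axes, in that order (R = Rz(yaw) Ry(pitch) Rx(roll)).
In Python, from rig import manip gives the robot as it stands.
- The arm moves only by the tool drive_tool, never from a script. Its argument "moves" is a list of rows, each an object with "slide": the shift along the tool's x, y, z in units of 30 mm (1.0 is 30 mm), a list of three; "turn": the turn, a rotation vector about the tool's x, y, z in units of 5 degrees (1.0 is 5 degrees), a list of three; "hand": the gripper command: -1 is shut, 1 is fully open, values between are in proportion. A call has 1 to 5 rows; each row is the pose to reach, as a shift and turn from the pose commanded when the call began, along the tool's axes at that moment; what a row does not reach only later rows make up. A row lasts 1/12 s, in which the tool goes at most 41.7 mm and 7.16 degrees, less where a joint would pass 70% of its speed; a pose out of reach is approached as far as the arm can. A call with a gripper value outside its range is refused whole. The fingers move at their own pace and stop on an object; "grip_force" is the grip in N (left out, the last holds). Time passes only in rows, so rows that repeat a pose let the fingers close. It gives the time, the measured TCP pose, the force, the opening and the grip force at its end, in the units of the state.
- manip.observe(): the state, without advancing time (a new reading comes with each control period).
- manip.snapshot(name): name is "scene" or "top"; returns the picture (480x640x3 uint8, blue, green, red); there is no depth.
- manip.camera_params(name): a dict with "mtx" (3x3 intrinsics, pixels), "R" (3x3) and "t" (3): a world point X has camera coordinates R X + t. Camera axes: x right, y down, z forward; pixel columns grow to the right and rows downward; lengths in m; the calibration is good to about 2 mm. A picture is of the moment at which its call begins. camera_params takes no time and is no camera call.
- manip.finish_job(): hands the job in; it is judged then, once.
The state is a dict: "t": time; "qpos": joint angles; "joint_vel": joint speeds; "joint_efforts": joint torques, N m; "tool_pos": TCP position; "eef_rot": TCP orientation; "wrist_force": force on the tool from outside, world axes, zero at the start; "moment": the same for the moment, N m; "gripper_width": finger opening in m; "grasp_force": force on a finger pad.
Only numpy, scipy, OpenCV 4.12 (cv2) and the standard library are available. Lean on these libraries where they do the work, as an engineer would, in place of code of your own. Each camera call takes 0.05 s, during which the arm holds its last target. There are 200 camera calls.

### The job

The wooden toy wheels are in the blue cabinet, in a spring tray held shut by a hidden catch: take the red release pin from the drill stand and push it down through the small yellow-ringed hole in the cabinet's top until the tray springs out. Slide every one of the wheels down over the upright shaft of the sanding mandrel so that they lie flat in one stack, then push the empty tray back in until it stays latched. Leave the pin standing fully home in its hole in the drill stand, and leave the glue bottle, tape measure, sanding block and screwdriver where they are.

Things in the scene. Friction and masses are not known exactly. Their poses are not given: they have to be found in the camera images.
- cabinet: blue steel cabinet, fixed: 150 mm deep (x), 290 mm wide (y), 75 mm high. Origin: centre of its underside on the bench; the open front, where the tray comes out, faces its own -x, 75 mm from the origin
- release_hole (a point): centre of the small round access hole in the cabinet's top (18 mm diameter, ringed in yellow, top plate 13 mm thick), at the top surface 75 mm above the bench; in the cabinet's frame it lies at x +35, y +45 mm. The catch's red paddle lies 23 mm below this point; pushing the paddle down 9 mm (tip 32 mm below the top surface) frees the tray, and the paddle bottoms out at 14 mm (37 mm below). Nothing lies in the way of the pin
- catch: the hidden spring catch: its red paddle is a 26 mm disc under the release hole, seen only through the hole; it moves straight down against a spring (3 N at first, 7 N at the bottom). Origin coincides with the cabinet's while the catch is up, and sinks with the paddle; z up
- tray (a joint): how far the tray is out of the cabinet, m, along the cabinet's own -x: 0 shut and latched, 0.100 fully out. Once freed, a weak spring (under 3 N) pushes it fully out within about 2 s. Pushing it back in needs up to about 20 N near the end: the catch snaps in at about 0, and the tray may be pushed to -0.005 (its stop), after which it rests latched at about 0; if not latched it creeps out again
- tray_front (a point): middle of the tray's orange front face; the face is 262 mm wide and reaches from 8 to 31 mm above the bench, looking along the cabinet's own -x. 79 mm in front of the cabinet's origin when shut, 179 mm when out
- tray_floor (a point): centre of the tray's floor, 24 mm above the bench, inside a rim 7 mm high. Inside it measures 66 mm (along the cabinet's x) by 250 mm (along its y). When the tray is out, the floor's rear edge is 32 mm in front of the cabinet's front, so a wheel can be gripped with the fingers closing along the cabinet's x
- wheel0: wooden toy wheel: flat ring, 44 mm outer diameter, 16 mm thick, with a 16 mm bore, about 22 g. Origin: centre of its lower face, z along the bore. Lies flat in the tray at the start (lower face 24 mm above the bench). May be absent. Best taken across its outside, the finger tips about 9 mm above its lower face so that they clear the 7 mm tray rim
- wheel1: wooden toy wheel: flat ring, 44 mm outer diameter, 16 mm thick, with a 16 mm bore, about 22 g. Origin: centre of its lower face, z along the bore. Lies flat in the tray at the start (lower face 24 mm above the bench). May be absent. Best taken across its outside, the finger tips about 9 mm above its lower face so that they clear the 7 mm tray rim
- wheel2: wooden toy wheel: flat ring, 44 mm outer diameter, 16 mm thick, with a 16 mm bore, about 22 g. Origin: centre of its lower face, z along the bore. Lies flat in the tray at the start (lower face 24 mm above the bench). May be absent. Best taken across its outside, the finger tips about 9 mm above its lower face so that they clear the 7 mm tray rim
- wheel3: wooden toy wheel: flat ring, 44 mm outer diameter, 16 mm thick, with a 16 mm bore, about 22 g. Origin: centre of its lower face, z along the bore. Lies flat in the tray at the start (lower face 24 mm above the bench). May be absent. Best taken across its outside, the finger tips about 9 mm above its lower face so that they clear the 7 mm tray rim
- mandrel: sanding mandrel, fixed: dark round foot (68 mm diameter, 12 mm high, then a 36 mm boss to 20 mm) with an upright steel shaft 12 mm in diameter whose top, tapered over the last 8 mm, is 90 mm above the bench. Origin: centre of its underside on the bench, z along the shaft
- mandrel_seat (a point): on the shaft's axis, at the top of the boss, 20 mm above the bench, where the first wheel comes to lie; the next ones lie 16 mm higher each
- stand: wooden drill stand, fixed: 56 mm (its x) by 120 mm (its y), 66 mm high, with short drill bits (up to 20 mm proud) near its two y ends, 40 mm and more from the middle. Origin: centre of its underside
- stand_hole (a point): mouth of the pin's hole (14 mm diameter, through) in the middle of the drill stand's top, 66 mm above the bench
- pin: release pin, 60 g: red square handle 22 x 22 mm and 36 mm high on a steel pin 8 mm in diameter and 60 mm long. Origin: centre of the handle's underside, z up; the tip is 60 mm below it. It stands in the stand's hole, the handle's underside resting on the stand's top (origin 66 mm above the bench), its sides within 0.1 rad of square to the stand's: grip it with the fingers closing along the stand's x
- pin_tip (a point): lower end of the release pin, on its axis
- glue: yellow glue bottle, 54 mm diameter, 130 mm high; origin: centre of its underside; leave alone
- tape: yellow tape measure, 66 x 36 x 62 mm; origin: centre of its underside; leave alone
- sandblock: cork sanding block, 110 x 65 x 35 mm; origin: centre of its underside; leave alone
- driver: screwdriver with a blue handle lying on the bench; leave alone
There are look-alikes about, which are no part of the job. Leave any green look-alike of the stand alone. Leave any green look-alike of the mandrel alone.

How it is judged:
On the way, in this order (a step that is already met when the one before it is completed fails the run):
1. the pin presses the hidden catch through the access hole (contact force between pin and catch above 1 N and z of pin_tip in the frame of release_hole below -0.02 m).
2. the tray has sprung out (value of joint tray above 0.085 m), for 0.2 s.
3. every wheel lies on the mandrel (horizontal distance between each of wheel0, wheel1, wheel2, wheel3 and mandrel_seat below 0.005 m and height (world z) of wheel0 between 0.017 and 0.09 m and angle between the z axis of each of wheel0, wheel1, wheel2, wheel3 and the z axis of mandrel, either way round below 0.12 rad and linear speed of each of wheel0, wheel1, wheel2, wheel3 below 0.03 m/s and height (world z) of wheel1 between 0.017 and 0.09 m and height (world z) of wheel2 between 0.017 and 0.09 m and height (world z) of wheel3 between 0.017 and 0.09 m), for 0.2 s.
At the end, for the whole second after the job is handed in: every wheel present lies flat (within 0.12 rad) on the mandrel's shaft, within 5 mm of its axis, at rest; the tray is shut and latched (within 4 mm of shut); the pin stands upright in the stand's hole, its handle down on the stand's top within 4 mm (all of step 3 and value of joint tray below 0.004 m and horizontal distance between pin and stand_hole below 0.007 m and height (world z) of pin between 0.062 and 0.07 m and angle between pin's own z axis and vertical below 0.1 rad and linear speed of pin below 0.03 m/s); the robot touches nothing.
It fails at once if the glue bottle is shifted by more than 4 cm (distance of glue from where it was at the start of the episode above 0.04 m).
It fails at once if the tape measure is shifted by more than 4 cm (distance of tape from where it was at the start of the episode above 0.04 m).
It fails at once if the sanding block is shifted by more than 4 cm (distance of sandblock from where it was at the start of the episode above 0.04 m).
It fails at once if the screwdriver is shifted by more than 4 cm (distance of driver from where it was at the start of the episode above 0.04 m).
Of wheel0, wheel1, wheel2, wheel3 only 2 to 4 are there at a start; the rules pass over those that are not, and their reading is None.
At some moment in a run one of wheel0, wheel1, wheel2, wheel3 may be knocked a few centimetres aside while the robot is not near it.
It also fails if it takes over 210 s, if anything falls off the work surface, if the arm or the gripper's body presses on something with over 40 N, if the wrist force passes 120 N, or if a joint passes its speed limit or range.

## Working session

There is one attempt and no reset: what is moved stays moved. The work goes in short steps, Python scripts to look and compute and a tool call to move; the robot and the scene stay as the last step left them, time stands still between calls to the robot, and variables do not carry over. Pictures are saved under pics/ and viewed, at most 14 in all, crops included, and the job is handed in when it is done.

Besides the shell and the picture viewer there is one more tool, called after "Emit:" as name(argument=value, ...), one argument or row to a line, values as JSON. drive_tool: Moves the arm, as the interface text tells. Its arguments: {"type":"object","properties":{"moves":{"type":"array","items":{"type":"object","properties":{"slide":{"type":"array","items":{"type":"number"}},"turn":{"type":"array","items":{"type":"number"}},"hand":{"type":"number"}}}},"grip_force":{"type":"number"}},"required":["moves"]}

```bash
mkdir -p pics; ls; cat > h.py <<'E'
import numpy as np, cv2
from rig import manip
def snap(n,f):
    im=manip.snapshot(n); cv2.imwrite(f'pics/{f}.png',im); return im
def ray(n,u,v):
    c=manip.camera_params(n);R=np.array(c['R']);t=np.array(c['t']);K=np.array(c['mtx'])
    d=R.T@np.linalg.solve(K,[u,v,1.]); return -R.T@t,d
def onz(n,u,v,z):
    o,d=ray(n,u,v); return (o+d*(z-o[2])/d[2])[:2].round(4)
def proj(n,X):
    c=manip.camera_params(n);p=np.array(c['mtx'])@(np.array(c['R'])@np.array(X)+np.array(c['t']));return (p[:2]/p[2]).round(1)
def tri(a,b):
    # a,b=(cam,u,v)
    A=np.zeros((3,3));B=np.zeros(3)
    for q in(a,b):
        o,d=ray(*q);d=d/np.linalg.norm(d);P=np.eye(3)-np.outer(d,d);A+=P;B+=P@o
    return np.linalg.solve(A,B).round(4)
E
python3 - <<'E'
from h import *
snap('scene','s0');snap('top','t0')
for n in('scene','top'):
    print(n,ray(n,320,240),manip.camera_params(n)['mtx'])
print(manip.observe())
E
```

```text
pics
scene (array([1.2379404 , 0.67794447, 0.75787262]), array([-0.63068723, -0.55231517, -0.54544386])) [[521.0496273    0.         313.11159397]
 [  0.         521.0496273  246.43761791]
 [  0.           0.           1.        ]]
top (array([0.26528978, 0.01020008, 1.52470321]), array([ 0.14394044, -0.01025921, -0.98960991])) [[542.10186721   0.         313.61883235]
 [  0.         542.10186721 238.02221923]
 [  0.           0.           1.        ]]
{'t': 0.1, 'qpos': array([ 1.15540768e+00,  4.91538878e-01,  1.55937627e+00,  1.13043474e-05,
        1.09167785e+00, -1.05578413e-01]), 'joint_vel': array([-0.00206711, -0.00135033, -0.00200065, -0.0012423 ,  0.00040504,
        0.00026809]), 'joint_efforts': array([ 3.31585470e-03, -6.13622189e+01, -2.58607113e+01,  6.94614393e-02,
        4.69914707e-02, -4.12370878e-05]), 'tool_pos': array([0.19041412, 0.59503646, 0.17629981]), 'eef_rot': array([-3.14059893e+00, -1.15389909e-04,  2.83177714e+00]), 'wrist_force': array([-0.45710005,  0.89229786, -0.24938313]), 'moment': array([ 0.00282707, -0.00462769,  0.03257477]), 'grasp_force': 0.0, 'gripper_width': 0.09543966644516638}
```

View pics/s0.png

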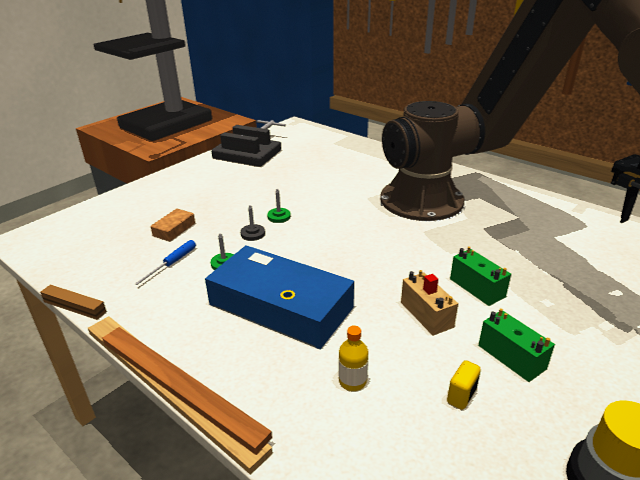

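View pics/t0.png

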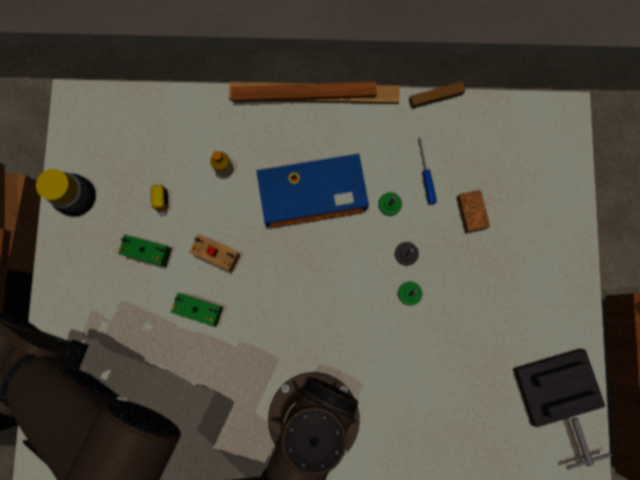

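Candidates. Stand: the wooden block with the red pin, at scene (430,300) and top (215,253); the green look-alikes are at top (145,250) and (197,308). Mandrel: the dark one, at scene (252,230) and top (406,253); the green look-alikes are at top (390,203) and (410,293). By the description I choose the wooden stand and the dark mandrel, and check both in one composite crop.

```bash
python3 - <<'E'
from h import *
t=cv2.imread('pics/t0.png');s=cv2.imread('pics/s0.png')
def c(im,x,y,w,h,k): 
    o=cv2.resize(im[y:y+h,x:x+w],None,fx=k,fy=k,interpolation=cv2.INTER_CUBIC)
    for i in range(0,w,10):
        cv2.line(o,(i*k,0),(i*k,6 if i%50 else 14),(0,0,255) ,1)
    for i in range(0,h,10): cv2.line(o,(0,i*k),(6 if i%50 else 14,i*k),(0,0,255),1)
    return o
out=np.zeros((600,800,3),np.uint8)
# top-cabinet 250..380,145..235 x4 =520x360 ; 
a=c(t,250,145,130,90,4);out[:360,:520]=a
a=c(t,190,230,54,44,5);out[:220,525:795]=a
a=c(t,386,235,40,36,5);out[225:405,525:725]=a
a=c(s,400,265,60,70,3);out[365:575,0:180]=a
a=c(s,235,195,40,50,4);out[365:565,190:350]=a
a=c(s,262,275,50,40,4);out[410:570,525:725]=a
cv2.imwrite('pics/c1.png',out)
E
```

```text
(no output)
```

View pics/c1.png

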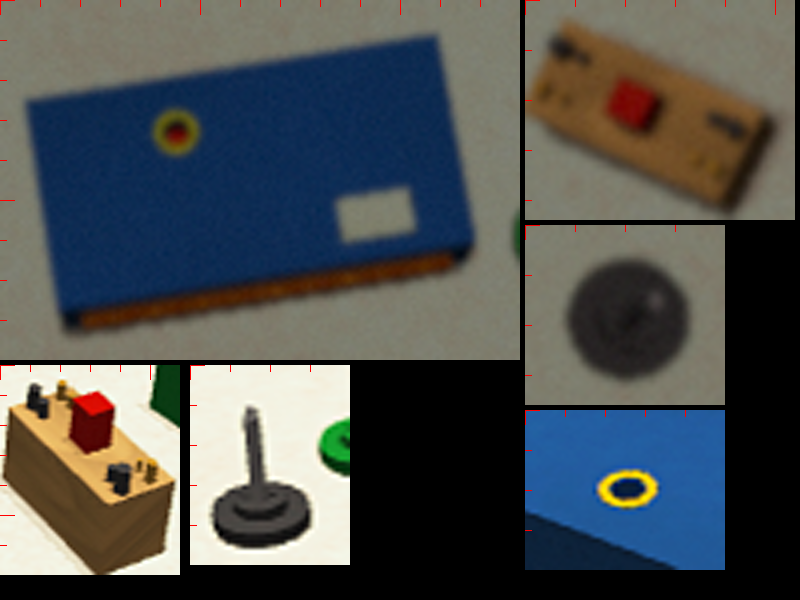

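The crops show the wooden stand with the red pin handle, the dark mandrel with a bare shaft, and the cabinet's yellow ring at top (294,178) and scene (287.8,294.8), with red visible in the hole. Next I turn these into positions.

```bash
python3 - <<'E'
from h import *
t=cv2.imread('pics/t0.png').astype(int);s=cv2.imread('pics/s0.png').astype(int)
def cen(im,box,f):
    x0,y0,x1,y1=box;b=im[y0:y1,x0:x1];m=f(b[...,0],b[...,1],b[...,2]);v,u=np.nonzero(m);return u.mean()+x0,v.mean()+y0,len(u)
yel=lambda b,g,r:(r>b+30)&(g>b+15)
red=lambda b,g,r:(r>90)&(g<60)
print('ring top',cen(t,(280,165,308,192),lambda b,g,r:(g>b-5)&(r>b)),'scene',cen(s,(278,285,298,303),yel))
a=cen(t,(280,165,308,192),lambda b,g,r:(g>b-5)&(r>b));b=cen(s,(278,285,298,303),yel)
print('ring tri',tri(('top',)+a[:2],('scene',)+b[:2]), onz('top',*a[:2],.075),onz('scene',*b[:2],.075))
P=[(256.75,170),(359.25,154),(368,205.75),(266,223)]
W=np.array([onz('top',*p,.075) for p in P]);print('cab corners',W.tolist(),W.mean(0))
e=(W[0]+W[3]-W[1]-W[2]); print('yaw y-axis',np.arctan2(-e[0],e[1]), np.linalg.norm(W[0]-W[1]),np.linalg.norm(W[1]-W[2]))
print('pin',tri(('top',211.6,250.8),('scene',431,278)),onz('top',211.6,250.8,.102),onz('scene',431,278,.102))
mt=cen(t,(388,236,426,270),lambda b,g,r:g<65);print('mandrel foot',mt,onz('top',*mt[:2],.010))
print('shaft tip scene',onz('scene',250,205.75,.090),'boss',onz('scene',252,226.2,.020))
tip=tri(('scene',250,205.75),('top',412,249.4));print('tip tri',tip)
# stand corners top img (z .066)
S=[(190+45/5,230+20/5),(190+248/5,230+113/5),(190+207/5,230+210/5),(190+0/5,230+113/5)]
W=np.array([onz('top',*p,.066) for p in S]);print('stand',W.tolist(),W.mean(0),np.arctan2(*(W[0]-W[1])[::-1]))
E
```

```text
ring top (np.float64(293.5420560747664), np.float64(177.54205607476635), 107) scene (np.float64(287.0845070422535), np.float64(294.4366197183099), 71)
ring tri [0.6487 0.0705 0.0756] [0.6479 0.0716] [0.649  0.0686]
cab corners [[0.6669, 0.1735], [0.7192, -0.1083], [0.5736, -0.1337], [0.5193, 0.1427]] [0.61975 0.01855]
yaw y-axis 0.18869892653514578 0.2866121595466598 0.1477989174520571
pin [0.4375 0.2818 0.0972] [0.4367 0.2813] [0.4436 0.2844]
mandrel foot (np.float64(406.1073985680191), np.float64(253.4486873508353), 419) [ 0.4531 -0.2486]
shaft tip scene [ 0.457  -0.2482] boss [ 0.4497 -0.2573]
tip tri [ 0.4547 -0.251   0.088 ]
stand [[0.4862, 0.3248], [0.4379, 0.2121], [0.3848, 0.2319], [0.4347, 0.3464]] [0.4359 0.2788] 1.165904540509813
```

```bash
cat >> h.py <<'E'
from scipy.spatial.transform import Rotation as Ro
def plan(wps,start=None):
    """wps: (x,y,z,alpha) alpha = world angle of closing line; prints per-call slide/turn in move units"""
    s=manip.observe()
    if start is None: p=np.array(s['tool_pos']);R=Ro.from_euler('xyz',s['eef_rot'])
    else: p=np.array(start[:3]);R=Ro.from_euler('xyz',[np.pi,0,start[3]+np.pi/2])
    for w in wps:
        p1=np.array(w[:3]);R1=Ro.from_euler('xyz',[np.pi,0,w[3]+np.pi/2])
        rv=(R.inv()*R1).as_rotvec()
        n=max(1,int(np.ceil(max(np.linalg.norm(p1-p)/.18,np.degrees(np.linalg.norm(rv))/32))))
        for i in range(n):
            Rn=R*Ro.from_rotvec(rv/n);pn=p+(p1-p)/n
            d=R.inv().apply(pn-p); rows=max(np.linalg.norm(d)/.0417,np.degrees(np.linalg.norm(rv/n))/7.16)
            print('slide',(d/.03).round(2).tolist(),'turn',np.degrees((rv/n)/5).round(2).tolist(),'rows %.1f'%rows)
            p,R=pn,Rn
            rv=rv if i<n-1 else rv
            p1=p1; 
            if i<n-1: rv=(R.inv()*R1).as_rotvec()*n/(n-1-i); p_rem=(p1-p)/(n-1-i); p1=p+p_rem*n
def st():
    s=manip.observe();print('t',round(s['t'],2),'pos',s['tool_pos'].round(4),'rot',s['eef_rot'].round(3),'F',s['wrist_force'].round(1),'w',round(s['gripper_width'],4),'g',round(s['grasp_force'],1))
E
python3 - <<'E'
from h import *
plan([(.438,.2815,.150,-.405)])
print(); plan([(.438,.2815,.071,-.405)],start=(.438,.2815,.150,-.405))
E
```

```text
slide [-3.68, -2.48, 0.29] turn [-0.0, 0.0, 6.36] rows 4.4
slide [-4.44, -0.17, 0.29] turn [-0.0, 0.0, 6.36] rows 4.4
slide [-7.71, 4.4, 0.58] turn [-0.0, 0.0, 6.36] rows 6.4

slide [0.0, -0.0, 2.63] turn [0.0, 0.0, 0.0] rows 1.9
```

```bash
python3 - <<'E'
t=open('h.py').read()
a=t.index("        for i in range(n):");b=t.index("def st():")
t=t[:a]+"""        for i in range(n):
            Rn=R*Ro.from_rotvec(rv/n);d=R.inv().apply(p1-p)/n
            print('slide',(d/.03).round(2).tolist(),'turn z',round(np.degrees(rv[2]/n)/5,2),'tilt',np.degrees(rv[:2]/n/5).round(2).tolist(),'rows %.1f'%max(np.linalg.norm(d)/.0417,np.degrees(np.linalg.norm(rv/n))/7.16))
            R=Rn;
            p=p+(p1-p0)/n if i else p+(p1-p)/n
"""+t[b:]
t=t.replace("(p1-p0)/n if i else p+(p1-p)/n","step").replace("d=R.inv().apply(p1-p)/n","d=R.inv().apply(step)").replace("        n=max(1,","        step=p1-p;n=max(1,").replace("/.18,","/.18,").replace("        for i in range(n):","        step=step/n\n        for i in range(n):").replace("R=Rn;\n            p=p+step","R=Rn;p=p+step")
open('h.py','w').write(t)
E
sed -n 22,50p h.py; python3 - <<'E'
from h import *
plan([(.438,.2815,.150,-.405)])
E
```

```text
if start is None: p=np.array(s['tool_pos']);R=Ro.from_euler('xyz',s['eef_rot'])
    else: p=np.array(start[:3]);R=Ro.from_euler('xyz',[np.pi,0,start[3]+np.pi/2])
    for w in wps:
        p1=np.array(w[:3]);R1=Ro.from_euler('xyz',[np.pi,0,w[3]+np.pi/2])
        rv=(R.inv()*R1).as_rotvec()
        step=p1-p;n=max(1,int(np.ceil(max(np.linalg.norm(p1-p)/.18,np.degrees(np.linalg.norm(rv))/32))))
        step=step/n
        for i in range(n):
            Rn=R*Ro.from_rotvec(rv/n);d=R.inv().apply(step)
            print('slide',(d/.03).round(2).tolist(),'turn z',round(np.degrees(rv[2]/n)/5,2),'tilt',np.degrees(rv[:2]/n/5).round(2).tolist(),'rows %.1f'%max(np.linalg.norm(d)/.0417,np.degrees(np.linalg.norm(rv/n))/7.16))
            R=Rn;p=p+step
def st():
    s=manip.observe();print('t',round(s['t'],2),'pos',s['tool_pos'].round(4),'rot',s['eef_rot'].round(3),'F',s['wrist_force'].round(1),'w',round(s['gripper_width'],4),'g',round(s['grasp_force'],1))
slide [-3.68, -2.48, 0.29] turn z 6.36 tilt [-0.0, 0.0] rows 4.4
slide [-4.44, -0.17, 0.29] turn z 6.36 tilt [-0.0, 0.0] rows 4.4
slide [-3.86, 2.2, 0.29] turn z 6.36 tilt [-0.0, 0.0] rows 4.4
```

Emit:
drive_tool(
  moves=[
    {"slide": [-3.68,-2.48,0.29],"turn": [0,0,6.36],"hand": 0.3},
    {"slide": [-3.68,-2.48,0.29],"turn": [0,0,6.36],"hand": 0.3},
    {"slide": [-3.68,-2.48,0.29],"turn": [0,0,6.36],"hand": 0.3},
    {"slide": [-3.68,-2.48,0.29],"turn": [0,0,6.36],"hand": 0.3},
    {"slide": [-3.68,-2.48,0.29],"turn": [0,0,6.36],"hand": 0.3},
  ],
  grip_force=40,
)

```text
t: 0.52
tool_pos: [0.2746, 0.4885, 0.1679]
eef_rot: [-3.141, 0.0, 2.267]
wrist_force: [-0.6, 0.5, 0.0]
gripper_width: 0.0672
grasp_force: 0.0
```

Emit:
drive_tool(
  moves=[
    {"slide": [-4.44,-0.17,0.29],"turn": [0,0,6.36],"hand": 0.3},
    {"slide": [-4.44,-0.17,0.29],"turn": [0,0,6.36],"hand": 0.3},
    {"slide": [-4.44,-0.17,0.29],"turn": [0,0,6.36],"hand": 0.3},
    {"slide": [-4.44,-0.17,0.29],"turn": [0,0,6.36],"hand": 0.3},
    {"slide": [-4.44,-0.17,0.29],"turn": [0,0,6.36],"hand": 0.3},
  ],
)

```text
t: 0.93
tool_pos: [0.3571, 0.3838, 0.1591]
eef_rot: [-3.141, 0.001, 1.711]
wrist_force: [-0.2, -0.1, 0.8]
gripper_width: 0.0619
grasp_force: 0.0
```

Emit:
drive_tool(
  moves=[
    {"slide": [-3.86,2.2,0.29],"turn": [0,0,6.36],"hand": 0.3},
    {"slide": [-3.86,2.2,0.29],"turn": [0,0,6.36],"hand": 0.3},
    {"slide": [-3.86,2.2,0.29],"turn": [0,0,6.36],"hand": 0.3},
    {"slide": [-3.86,2.2,0.29],"turn": [0,0,6.36],"hand": 0.3},
    {"slide": [-3.86,2.2,0.29],"turn": [0,0,6.36],"hand": 0.3},
  ],
)

```text
t: 1.35
tool_pos: [0.4397, 0.2792, 0.1502]
eef_rot: [-3.141, 0.001, 1.156]
wrist_force: [0.3, 0.3, -1.1]
gripper_width: 0.0619
grasp_force: 0.0
```

Emit:
drive_tool(
  moves=[
    {"slide": [0.05,-0.08,1.3],"turn": [0,0,0],"hand": 0.3},
    {"slide": [0.05,-0.08,2.3],"turn": [0,0,0],"hand": 0.3},
    {"slide": [0.05,-0.08,2.6],"turn": [0,0,0],"hand": 0.3},
    {"slide": [0.05,-0.08,2.6],"turn": [0,0,0],"hand": 0.3},
    {"slide": [0.05,-0.08,2.6],"turn": [0,0,0],"hand": 0.3},
  ],
)

```text
t: 1.77
tool_pos: [0.4368, 0.2841, 0.0732]
eef_rot: [-3.141, 0.0, 1.167]
wrist_force: [-0.5, -0.4, -0.2]
gripper_width: 0.0614
grasp_force: 0.0
```

```bash
python3 - <<'E'
from h import *
st()
s=snap('scene','s1');t=snap('top','t1')
o=np.hstack([cv2.resize(s[230:350,370:490],None,fx=3.3,fy=3.3,interpolation=2),cv2.resize(t[190:310,150:270],None,fx=3.3,fy=3.3,interpolation=2)])
cv2.imwrite('pics/c2.png',o)
E
```

```text
t 1.77 pos [0.4368 0.2841 0.0732] rot [-3.141  0.     1.167] F [-0.5 -0.4 -0.2] w 0.0614 g 0.0
```

View pics/c2.png

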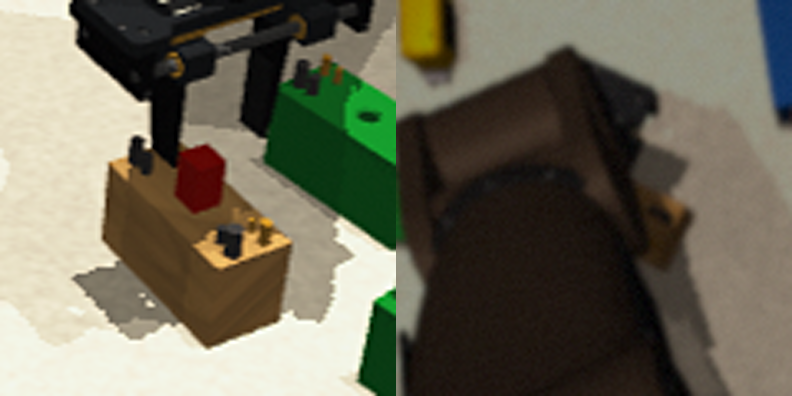

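The crop shows the fingers behind and above the red handle (crop (200,178), scene (430,284)). I check by projection whether it lies between the pads.

```bash
python3 - <<'E'
from h import *
f=lambda p:((p-np.array([370,230]))*3.3).round(0)
for d in(-.031,0,.031):
    for z in (.073,.102): print(d,z,f(proj('scene',[.4368+d*.919,.2841-d*.394,z])))
for x,y in((.438,.2815),(.436,.279),(.441,.283)): print(x,y,f(proj('scene',[x,y,.102])),f(proj('scene',[x,y,.066])))
E
```

```text
-0.031 0.073 [242. 176.]
-0.031 0.102 [247. 140.]
0 0.073 [202. 190.]
0 0.102 [207. 153.]
0.031 0.073 [161. 204.]
0.031 0.102 [165. 167.]
0.438 0.2815 [202. 152.] [196. 198.]
0.436 0.279 [200. 149.] [194. 194.]
0.441 0.283 [202. 156.] [196. 201.]
```

```bash
python3 - <<'E'
from h import *
st()
s=snap('scene','s2');s1=cv2.imread('pics/s1.png')
print('diff',np.abs(s.astype(int)-s1).max(-1).__gt__(40).sum())
for d in(-.031,-.06,0,.031,.06):
    for z in (.073,.15): 
        p=proj('scene',[.4368+d*.919,.2841-d*.394,z]);cv2.circle(s,tuple(int(round(a)) for a in p),1,(255,0,255),-1)
st()
cv2.imwrite('pics/c3.png',cv2.resize(s[150:350,360:520],None,fx=3,fy=3,interpolation=2))
E
```

```text
t 1.87 pos [0.4373 0.2843 0.0742] rot [ 3.140e+00 -2.000e-03  1.167e+00] F [0.5 0.6 0.2] w 0.0621 g 0.0
diff 205
t 1.92 pos [0.4373 0.2843 0.0742] rot [ 3.140e+00 -2.000e-03  1.167e+00] F [-0.5  0.1 -0.3] w 0.062 g 0.0
```

View pics/c3.png

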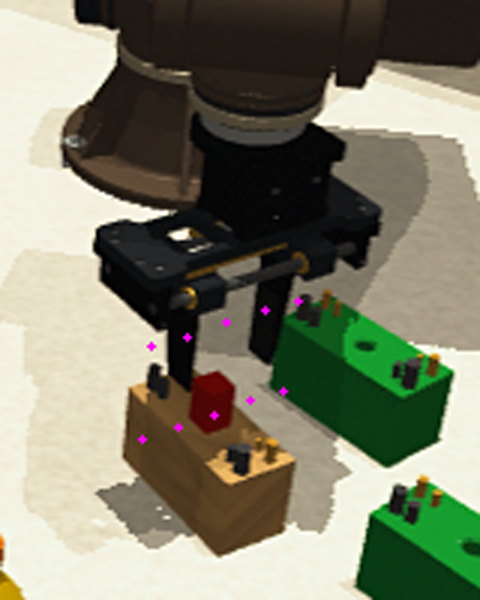

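The picture shows both finger tips (crop (180,390) and (262,362)) about 13 px higher than the projected tips. I check this offset against the start picture and the robot base.

```bash
python3 - <<'E'
from h import *
print('base',proj('scene',[0,0,0]),proj('top',[0,0,0]),proj('top',[0,0,.1]))
a=1.261
for d in(-.0475,0,.0475):print(proj('scene',[.1904+d*np.cos(a),.595+d*np.sin(a),.1763]))
L,Rr=(360+180/3,150+390/3),(360+262/3,150+362/3)
for z in (.073,.09,.1,.11):print(z,onz('scene',*L,z),onz('scene',*Rr,z))
s=cv2.imread('pics/s0.png');t=cv2.imread('pics/t1.png')
cv2.imwrite('pics/c4.png',np.hstack([cv2.resize(s[130:250,560:640],(400,600),interpolation=2),cv2.resize(t[200:320,150:230],(400,600),interpolation=2)]))
E
```

```text
base [421.2 199.4] [314.1 417.8] [314.2 424.9]
[619.5 237.4]
[642.4 248.5]
[666.8 260.3]
0.073 [0.4295 0.2526] [0.3627 0.2807]
0.09 [0.4496 0.2632] [0.3845 0.2905]
0.1 [0.4614 0.2694] [0.3972 0.2963]
0.11 [0.4732 0.2756] [0.41   0.3021]
```

View pics/c4.png

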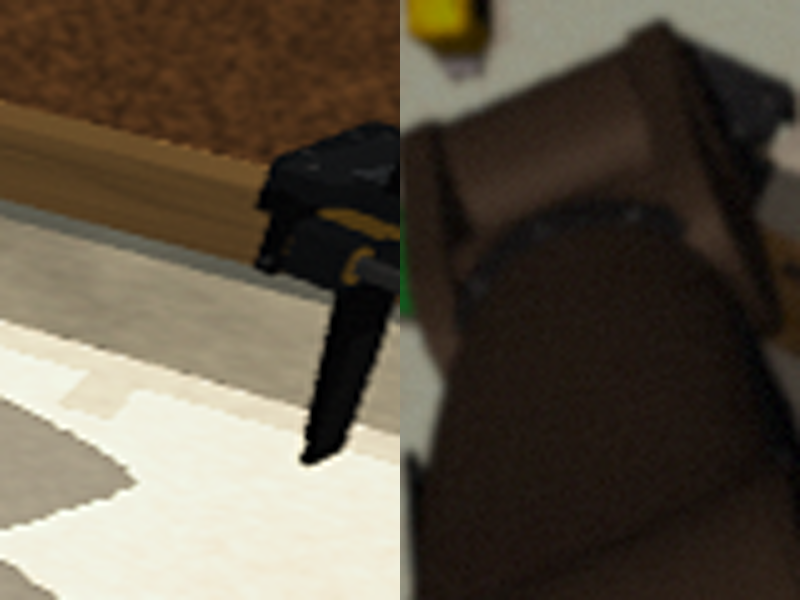

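Emit:
drive_tool(
  moves=[
    {"slide": [0,0,0],"turn": [0,0,0],"hand": -1},
    {"slide": [0,0,0],"turn": [0,0,0],"hand": -1},
    {"slide": [0,0,0],"turn": [0,0,0],"hand": -1},
    {"slide": [0,0,0],"turn": [0,0,0],"hand": -1},
    {"slide": [0,0,0],"turn": [0,0,0],"hand": -1},
  ],
  grip_force=15,
)

```text
t: 2.33
tool_pos: [0.4366, 0.2839, 0.0729]
eef_rot: [3.141, -0.0, 1.167]
wrist_force: [0.0, -1.3, -0.4]
gripper_width: 0.034
grasp_force: 0.0
```

Emit:
drive_tool(
  moves=[
    {"slide": [0,0,0],"turn": [0,0,0],"hand": -1},
    {"slide": [0,0,0],"turn": [0,0,0],"hand": -1},
    {"slide": [0,0,0],"turn": [0,0,0],"hand": -1},
    {"slide": [0,0,0],"turn": [0,0,0],"hand": -1},
    {"slide": [0,0,0],"turn": [0,0,0],"hand": -1},
  ],
)

```text
t: 2.75
tool_pos: [0.4366, 0.2838, 0.0727]
eef_rot: [-3.142, 0.0, 1.167]
wrist_force: [-0.1, -0.6, -0.2]
gripper_width: 0.0025
grasp_force: 0.0
```

```bash
python3 - <<'E'
from h import *
st()
s=snap('scene','s3');t=snap('top','t3')
cv2.imwrite('pics/c5.png',np.hstack([cv2.resize(s[210:330,390:490],(500,600),interpolation=2),cv2.resize(t[190:310,190:250],(300,600),interpolation=2)]))
E
```

```text
t 2.75 pos [0.4366 0.2838 0.0727] rot [-3.142  0.     1.167] F [-0.1 -0.6 -0.2] w 0.0025 g 0.0
```

View pics/c5.png

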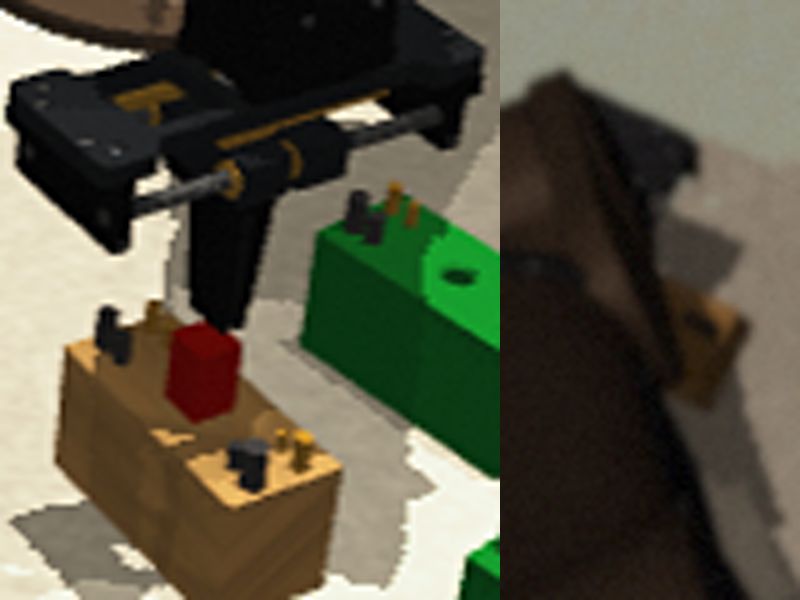

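The closed finger tips appear at scene (433.6,275), behind the handle. The gripper body's corner in the top view is at (228,222). I use the two to tell a height offset from a sideways one.

```bash
python3 - <<'E'
from h import *
for z in(.0727,.09,.1,.106,.11):print(z,onz('scene',433.6,275,z))
for z in (.15,.18,.21,.24):
  for c in((.5047,.2138),(.534,.283)): print(z,c,'top',proj('top',[*c,z]),'scene',proj('scene',[*c,z]), 'crop',((proj('scene',[*c,z])-[390,210])*5).round())
for zz in (.15,.18,.2,.22):print(zz,onz('top',228,222,zz), onz('top',190+60/5,190+70/5,zz))
# start pic
for z in (.1763,.19,.2,.21,.22): print('start tip',z,onz('scene',623,222,z),'pred',[.1904-.0475*np.cos(1.261),.595-.0475*np.sin(1.261)])
E
```

```text
0.0727 [0.3952 0.2656]
0.09 [0.4165 0.276 ]
0.1 [0.4288 0.282 ]
0.106 [0.4361 0.2856]
0.11 [0.4411 0.288 ]
0.15 (0.5047, 0.2138) top [235.7 222.9] scene [386.9 259.6] crop [-16. 248.]
0.15 (0.534, 0.283) top [209.4 211.1] scene [408.3 279.8] crop [ 92. 349.]
0.18 (0.5047, 0.2138) top [234.  220.8] scene [387.7 247.2] crop [-12. 186.]
0.18 (0.534, 0.283) top [207.2 208.7] scene [409.5 267. ] crop [ 98. 285.]
0.21 (0.5047, 0.2138) top [232.3 218.6] scene [388.6 234.5] crop [ -7. 122.]
0.21 (0.534, 0.283) top [204.9 206.3] scene [410.8 253.9] crop [104. 220.]
0.24 (0.5047, 0.2138) top [230.5 216.3] scene [389.5 221.2] crop [-2. 56.]
0.24 (0.534, 0.283) top [202.4 203.8] scene [412.2 240.2] crop [111. 151.]
0.15 [0.5065 0.2337] [0.5522 0.3032]
0.18 [0.5012 0.2289] [0.5459 0.2968]
0.2 [0.4977 0.2256] [0.5417 0.2925]
0.22 [0.4942 0.2224] [0.5376 0.2882]
start tip 0.1763 [0.1083 0.5379] pred [np.float64(0.1759189283988704), np.float64(0.5497612050858673)]
start tip 0.19 [0.1349 0.5412] pred [np.float64(0.1759189283988704), np.float64(0.5497612050858673)]
start tip 0.2 [0.1543 0.5436] pred [np.float64(0.1759189283988704), np.float64(0.5497612050858673)]
start tip 0.21 [0.1738 0.546 ] pred [np.float64(0.1759189283988704), np.float64(0.5497612050858673)]
start tip 0.22 [0.1932 0.5484] pred [np.float64(0.1759189283988704), np.float64(0.5497612050858673)]
```

Both views agree: the true finger tips stand about 33 mm higher than tool_pos reports, while x and y agree. The missed grip confirms it. From here I use z_report = z_true − 0.033. I open, then descend with an eye on the force.

Emit:
drive_tool(
  moves=[
    {"slide": [0,0.1,0],"turn": [0,0,0],"hand": 0.1},
    {"slide": [0,0.1,0],"turn": [0,0,0],"hand": 0.1},
    {"slide": [0,0.1,0],"turn": [0,0,0],"hand": 0.1},
    {"slide": [0,0.1,0],"turn": [0,0,0],"hand": 0.1},
    {"slide": [0,0.1,0],"turn": [0,0,0],"hand": 0.1},
  ],
)

```text
t: 3.27
tool_pos: [0.4393, 0.2827, 0.0727]
eef_rot: [-3.142, -0.0, 1.167]
wrist_force: [0.4, 0.3, -0.6]
gripper_width: 0.0286
grasp_force: 0.0
```

Emit:
drive_tool(
  moves=[
    {"slide": [0,0,0],"turn": [0,0,0],"hand": 0.1},
    {"slide": [0,0,0],"turn": [0,0,0],"hand": 0.1},
    {"slide": [0,0,0],"turn": [0,0,0],"hand": 0.1},
    {"slide": [0,0,0],"turn": [0,0,0],"hand": 0.1},
    {"slide": [0,0,0],"turn": [0,0,0],"hand": 0.1},
  ],
)

```text
t: 3.68
tool_pos: [0.4393, 0.2827, 0.0728]
eef_rot: [-3.142, -0.0, 1.167]
wrist_force: [0.4, 1.4, -0.0]
gripper_width: 0.0519
grasp_force: 0.0
```

Emit:
drive_tool(
  moves=[
    {"slide": [0,0,0.25],"turn": [0,0,0],"hand": 0.1},
    {"slide": [0,0,0.5],"turn": [0,0,0],"hand": 0.1},
    {"slide": [0,0,0.75],"turn": [0,0,0],"hand": 0.1},
    {"slide": [0,0,1.0],"turn": [0,0,0],"hand": 0.1},
    {"slide": [0,0,1.0],"turn": [0,0,0],"hand": 0.1},
  ],
)

```text
t: 4.1
tool_pos: [0.4386, 0.2823, 0.0409]
eef_rot: [-3.14, 0.002, 1.167]
wrist_force: [0.1, -0.1, 0.2]
gripper_width: 0.0524
grasp_force: 0.0
```

Emit:
drive_tool(
  moves=[
    {"slide": [0,0,0],"turn": [0,0,0],"hand": -1},
    {"slide": [0,0,0],"turn": [0,0,0],"hand": -1},
    {"slide": [0,0,0],"turn": [0,0,0],"hand": -1},
    {"slide": [0,0,0],"turn": [0,0,0],"hand": -1},
    {"slide": [0,0,0],"turn": [0,0,0],"hand": -1},
  ],
  grip_force=40,
)

```text
t: 4.52
tool_pos: [0.4395, 0.2827, 0.043]
eef_rot: [3.141, -0.001, 1.167]
wrist_force: [-0.3, -1.0, 0.0]
gripper_width: 0.0248
grasp_force: 0.0
```

Emit:
drive_tool(
  moves=[
    {"slide": [0,0,0],"turn": [0,0,0],"hand": -1},
    {"slide": [0,0,0],"turn": [0,0,0],"hand": -1},
    {"slide": [0,0,0],"turn": [0,0,0],"hand": -1},
  ],
)

```text
t: 4.77
tool_pos: [0.4395, 0.2828, 0.043]
eef_rot: [3.141, -0.0, 1.167]
wrist_force: [-0.3, 0.3, 2.8]
gripper_width: 0.0217
grasp_force: 40.0
```

Emit:
drive_tool(
  moves=[
    {"slide": [0,0,-0.5],"turn": [0,0,0],"hand": -1},
    {"slide": [0,0,-1.5],"turn": [0,0,0],"hand": -1},
    {"slide": [0,0,-2.5],"turn": [0,0,0],"hand": -1},
    {"slide": [0,0,-3.5],"turn": [0,0,0],"hand": -1},
    {"slide": [0,0,-3.5],"turn": [0,0,0],"hand": -1},
  ],
)

```text
t: 5.18
tool_pos: [0.4412, 0.2837, 0.1527]
eef_rot: [3.137, -0.006, 1.167]
wrist_force: [1.3, -0.1, -0.5]
gripper_width: 0.022
grasp_force: 40.0
```

Emit:
drive_tool(
  moves=[
    {"slide": [-0.4,0.9,0],"turn": [0,0,0],"hand": -1},
    {"slide": [-0.8,1.9,0],"turn": [0,0,0],"hand": -1},
    {"slide": [-1.2,2.9,0],"turn": [0,0,0],"hand": -1},
    {"slide": [-1.6,3.9,0],"turn": [0,0,0],"hand": -1},
    {"slide": [-1.9,4.6,0],"turn": [0,0,0],"hand": -1},
  ],
)

```text
t: 5.6
tool_pos: [0.5452, 0.1742, 0.1471]
eef_rot: [-3.142, 0.0, 1.166]
wrist_force: [-0.1, 0.0, 0.6]
gripper_width: 0.0215
grasp_force: 40.0
```

Emit:
drive_tool(
  moves=[
    {"slide": [-0.4,0.9,0],"turn": [0,0,0],"hand": -1},
    {"slide": [-0.8,1.9,0],"turn": [0,0,0],"hand": -1},
    {"slide": [-1.2,2.9,0],"turn": [0,0,0],"hand": -1},
    {"slide": [-1.6,3.9,0],"turn": [0,0,0],"hand": -1},
    {"slide": [-1.89,4.59,0],"turn": [0,0,0],"hand": -1},
  ],
)

```text
t: 6.02
tool_pos: [0.6495, 0.0676, 0.1468]
eef_rot: [-3.141, 0.0, 1.166]
wrist_force: [0.6, 0.9, -0.4]
gripper_width: 0.0219
grasp_force: 40.0
```

Emit:
drive_tool(
  moves=[
    {"slide": [0,0,0.6],"turn": [0,0,0],"hand": -1},
    {"slide": [0,0,0.8],"turn": [0,0,0],"hand": -1},
    {"slide": [0,0,0.8],"turn": [0,0,0],"hand": -1},
    {"slide": [0,0,0.8],"turn": [0,0,0],"hand": -1},
    {"slide": [0,0,0.8],"turn": [0,0,0],"hand": -1},
  ],
)

```text
t: 6.43
tool_pos: [0.648, 0.0704, 0.1242]
eef_rot: [3.141, -0.0, 1.168]
wrist_force: [0.2, -0.0, -0.3]
gripper_width: 0.0219
grasp_force: 40.0
```

```bash
python3 - <<'E'
from h import *
st()
s=snap('scene','s4');t=snap('top','t4')
print('ring scene proj',proj('scene',[.6485,.0705,.075]))
cv2.imwrite('pics/c6.png',np.hstack([cv2.resize(s[210:310,250:330],(480,600),interpolation=2),cv2.resize(t[130:230,265:315],(300,600),interpolation=2)]))
E
```

```text
t 6.43 pos [0.648  0.0704 0.1242] rot [ 3.141 -0.     1.168] F [ 0.2 -0.  -0.3] w 0.0219 g 40.0
ring scene proj [287.9 294.7]
```

View pics/c6.png

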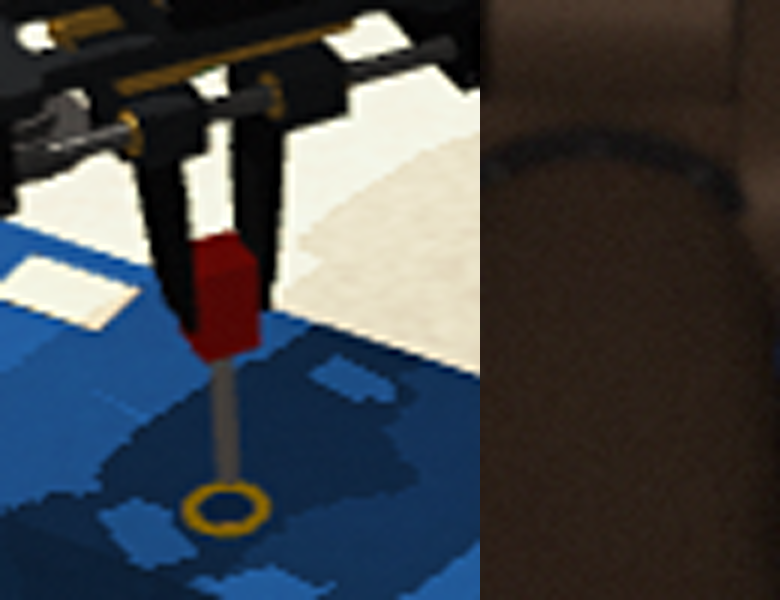

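The tip is at scene (288.3,290.8), right above the ring centre (287.8,294.8), as expected for a tip about 12 mm above it. Pushing down.

Emit:
drive_tool(
  moves=[
    {"slide": [0,0,0.3],"turn": [0,0,0],"hand": -1},
    {"slide": [0,0,0.6],"turn": [0,0,0],"hand": -1},
    {"slide": [0,0,0.9],"turn": [0,0,0],"hand": -1},
    {"slide": [0,0,1.1],"turn": [0,0,0],"hand": -1},
    {"slide": [0,0,1.2],"turn": [0,0,0],"hand": -1},
  ],
  grip_force=50,
)

```text
t: 6.95
tool_pos: [0.6477, 0.0698, 0.0864]
eef_rot: [-3.14, 0.0, 1.167]
wrist_force: [-1.1, 0.8, 5.6]
gripper_width: 0.0214
grasp_force: 50.0
```

Emit:
drive_tool(
  moves=[
    {"slide": [0,0,0.1],"turn": [0,0,0],"hand": -1},
    {"slide": [0,0,0.2],"turn": [0,0,0],"hand": -1},
    {"slide": [0,0,0.3],"turn": [0,0,0],"hand": -1},
    {"slide": [0,0,0.35],"turn": [0,0,0],"hand": -1},
    {"slide": [0,0,0.35],"turn": [0,0,0],"hand": -1},
  ],
)

```text
t: 7.37
tool_pos: [0.648, 0.0698, 0.0772]
eef_rot: [-3.141, -0.0, 1.167]
wrist_force: [-2.7, 1.0, 6.1]
gripper_width: 0.0216
grasp_force: 50.0
```

```bash
python3 - <<'E'
from h import *
st()
s=snap('scene','s5');t=snap('top','t5')
cv2.imwrite('pics/c7.png',cv2.resize(s[180:360,180:380],(800,720),interpolation=2)[:600])
E
```

```text
t 7.37 pos [0.648  0.0698 0.0772] rot [-3.141 -0.     1.167] F [-2.7  1.   6.1] w 0.0216 g 50.0
```

Emit:
drive_tool(
  moves=[
    {"slide": [0,0,0],"turn": [0,0,0],"hand": -1},
    {"slide": [0,0,0],"turn": [0,0,0],"hand": -1},
    {"slide": [0,0,0],"turn": [0,0,0],"hand": -1},
    {"slide": [0,0,0],"turn": [0,0,0],"hand": -1},
    {"slide": [0,0,0],"turn": [0,0,0],"hand": -1},
  ],
)

```text
t: 7.88
tool_pos: [0.648, 0.0698, 0.0776]
eef_rot: [-3.141, -0.0, 1.167]
wrist_force: [-3.4, 0.2, 5.4]
gripper_width: 0.0216
grasp_force: 50.0
```

Emit:
drive_tool(
  moves=[
    {"slide": [0,0,-0.4],"turn": [0,0,0],"hand": -1},
    {"slide": [0,0,-1.2],"turn": [0,0,0],"hand": -1},
    {"slide": [0,0,-2.2],"turn": [0,0,0],"hand": -1},
    {"slide": [0,0,-2.4],"turn": [0,0,0],"hand": -1},
    {"slide": [0,0,-2.4],"turn": [0,0,0],"hand": -1},
  ],
)

```text
t: 8.3
tool_pos: [0.6494, 0.0697, 0.1521]
eef_rot: [3.137, -0.002, 1.167]
wrist_force: [0.0, 0.8, -1.4]
gripper_width: 0.0216
grasp_force: 50.0
```

```bash
python3 - <<'E'
from h import *
st()
s=snap('scene','s6');t=snap('top','t6')
o=np.zeros((600,800,3),np.uint8);o[:540,:480]=cv2.resize(s[185:365,180:340],(480,540),interpolation=2)
o[:480,480:]=cv2.resize(t[160:280,260:340],(320,480),interpolation=2)
cv2.imwrite('pics/c7.png',o)
plan([(.4395,.2828,.148,-.404),(.4395,.2828,.046,-.404)])
E
```

```text
t 8.3 pos [0.6494 0.0697 0.1521] rot [ 3.137e+00 -2.000e-03  1.167e+00] F [ 0.   0.8 -1.4] w 0.0216 g 50.0
slide [1.9, -4.59, 0.01] turn z -0.0 tilt [-0.0, 0.0] rows 3.6
slide [1.9, -4.59, 0.01] turn z -0.0 tilt [-0.0, 0.0] rows 3.6
slide [0.0, -0.0, 3.4] turn z -0.0 tilt [0.0, 0.0] rows 2.4
```

View pics/c7.png

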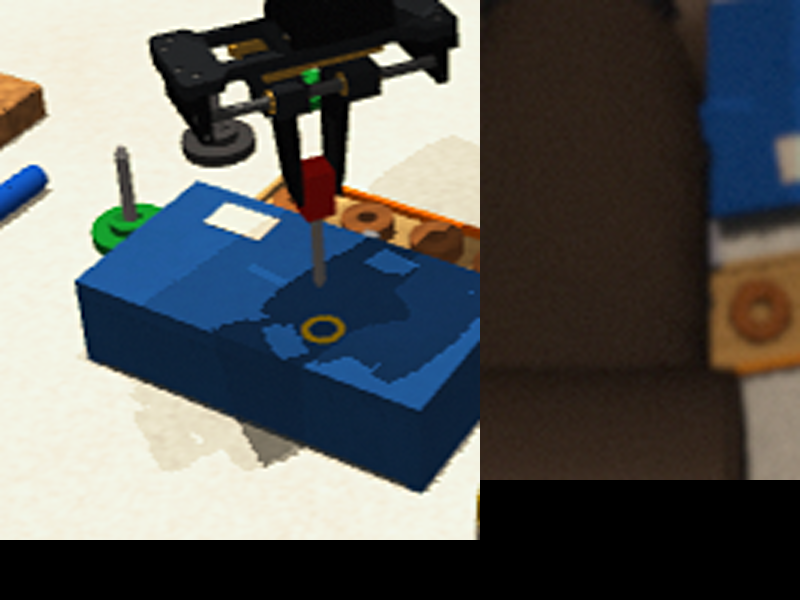

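The tray is out: three wheels show in the scene crop at (290,195), (368,218), (437,240), and one in the top crop at (760,310). I return the pin by the exact reverse of the moves that brought it.

Emit:
drive_tool(
  moves=[
    {"slide": [0.4,-0.9,0],"turn": [0,0,0],"hand": -1},
    {"slide": [0.8,-1.9,0],"turn": [0,0,0],"hand": -1},
    {"slide": [1.2,-2.9,0],"turn": [0,0,0],"hand": -1},
    {"slide": [1.6,-3.9,0],"turn": [0,0,0],"hand": -1},
    {"slide": [1.9,-4.6,0],"turn": [0,0,0],"hand": -1},
  ],
)

```text
t: 8.82
tool_pos: [0.541, 0.1776, 0.1477]
eef_rot: [-3.139, 0.002, 1.167]
wrist_force: [0.4, 0.2, -0.5]
gripper_width: 0.0218
grasp_force: 50.0
```

Emit:
drive_tool(
  moves=[
    {"slide": [0.6,-1.4,0],"turn": [0,0,0],"hand": -1},
    {"slide": [1.2,-2.9,0],"turn": [0,0,0],"hand": -1},
    {"slide": [1.7,-4.2,0],"turn": [0,0,0],"hand": -1},
    {"slide": [1.89,-4.59,0],"turn": [0,0,0],"hand": -1},
    {"slide": [1.89,-4.59,0],"turn": [0,0,0],"hand": -1},
  ],
)

```text
t: 9.23
tool_pos: [0.4357, 0.2849, 0.1481]
eef_rot: [-3.139, 0.002, 1.17]
wrist_force: [0.7, 0.0, -1.0]
gripper_width: 0.0219
grasp_force: 50.0
```

Emit:
drive_tool(
  moves=[
    {"slide": [0,0,0.6],"turn": [0,0,0],"hand": -1},
    {"slide": [0,0,1.1],"turn": [0,0,0],"hand": -1},
    {"slide": [0,0,1.4],"turn": [0,0,0],"hand": -1},
    {"slide": [0,0,1.7],"turn": [0,0,0],"hand": -1},
    {"slide": [0,0,1.8],"turn": [0,0,0],"hand": -1},
  ],
)

```text
t: 9.65
tool_pos: [0.439, 0.2821, 0.0936]
eef_rot: [-3.14, 0.002, 1.166]
wrist_force: [-0.1, 0.6, -0.1]
gripper_width: 0.0218
grasp_force: 50.0
```

Emit:
drive_tool(
  moves=[
    {"slide": [0,0,0.4],"turn": [0,0,0],"hand": -1},
    {"slide": [0,0,0.8],"turn": [0,0,0],"hand": -1},
    {"slide": [0,0,1.2],"turn": [0,0,0],"hand": -1},
    {"slide": [0,0,1.55],"turn": [0,0,0],"hand": -1},
    {"slide": [0,0,1.7],"turn": [0,0,0],"hand": -1},
  ],
)

```text
t: 10.07
tool_pos: [0.4392, 0.2823, 0.0431]
eef_rot: [-3.141, 0.001, 1.166]
wrist_force: [-0.0, 0.3, 0.0]
gripper_width: 0.0216
grasp_force: 50.0
```

Emit:
drive_tool(
  moves=[
    {"slide": [0,0,0],"turn": [0,0,0],"hand": -1},
    {"slide": [0,0,0.02],"turn": [0,0,0],"hand": 0.3},
    {"slide": [0,0,0],"turn": [0,0,0],"hand": 0.3},
    {"slide": [0,0,0],"turn": [0,0,0],"hand": 0.3},
    {"slide": [0,0,0],"turn": [0,0,0],"hand": 0.3},
  ],
)

```text
t: 10.48
tool_pos: [0.4395, 0.2828, 0.0446]
eef_rot: [3.141, -0.001, 1.167]
wrist_force: [-0.2, -0.4, 0.1]
gripper_width: 0.043
grasp_force: 0.0
```

Emit:
drive_tool(
  moves=[
    {"slide": [0,0,0],"turn": [0,0,0],"hand": 0.3},
    {"slide": [0,0,-0.8],"turn": [0,0,0],"hand": 0.3},
    {"slide": [0,0,-1.8],"turn": [0,0,0],"hand": 0.3},
    {"slide": [0,0,-2.8],"turn": [0,0,0],"hand": 0.3},
    {"slide": [0,0,-3.5],"turn": [0,0,0],"hand": 0.3},
  ],
)

```text
t: 10.9
tool_pos: [0.4397, 0.2829, 0.1517]
eef_rot: [3.14, -0.002, 1.167]
wrist_force: [0.4, 0.5, 0.5]
gripper_width: 0.0616
grasp_force: 0.0
```

Emit:
drive_tool(
  moves=[
    {"slide": [2.4,-5.4,0],"turn": [0,0,-6.8],"hand": 0.4},
    {"slide": [2.4,-5.4,0],"turn": [0,0,-6.8],"hand": 0.4},
    {"slide": [2.4,-5.4,0],"turn": [0,0,-6.8],"hand": 0.4},
    {"slide": [2.4,-5.4,0],"turn": [0,0,-6.8],"hand": 0.4},
    {"slide": [2.4,-5.4,0],"turn": [0,0,-6.8],"hand": 0.4},
  ],
)

```text
t: 11.32
tool_pos: [0.3153, 0.4154, 0.1496]
eef_rot: [3.141, -0.001, 1.769]
wrist_force: [-0.6, -0.1, -0.2]
gripper_width: 0.0664
grasp_force: 0.0
```

```bash
python3 - <<'E'
from h import *
st()
s=snap('scene','s7');t=snap('top','t7')
o=np.zeros((600,800,3),np.uint8);o[:420,:640]=cv2.resize(t[190:260,250:410],None,fx=4,fy=4,interpolation=2)[:420,:640].copy() if 0 else np.zeros((420,640,3),np.uint8)
a=cv2.resize(t[195:265,250:410],None,fx=5,fy=5,interpolation=2);o[:350,:800]=a
b=cv2.resize(s[205:285,240:350],None,fx=3,fy=3,interpolation=2);o[355:595,:330]=b
b=cv2.resize(s[265:335,400:460],None,fx=3,fy=3,interpolation=2);o[355:565,340:520]=b
b=cv2.resize(t[230:270,190:240],None,fx=5,fy=5,interpolation=2);o[355:555,530:780]=b
cv2.imwrite('pics/c8.png',o)
E
```

```text
t 11.32 pos [0.3153 0.4154 0.1496] rot [ 3.141e+00 -1.000e-03  1.769e+00] F [-0.6 -0.1 -0.2] w 0.0664 g 0.0
```

View pics/c8.png

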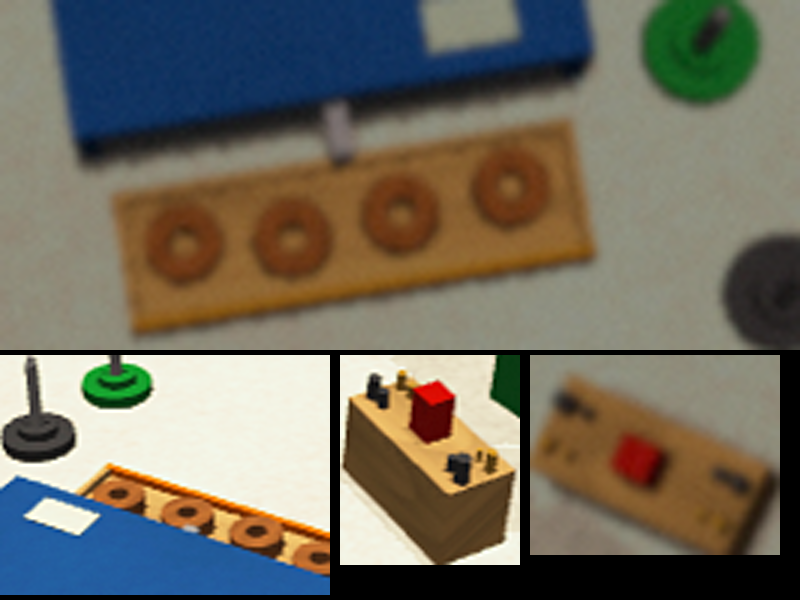

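The pin stands home again in the stand. Four wheels lie in the tray, with bores at top px (287,243), (309,243), (330,238) and (352,232). I fit rendered silhouettes to the masks for the wheels and the mandrel.

```bash
cat > fit.py <<'E'
from h import *
from scipy.optimize import least_squares
K=8
def sil(cam,x,y,parts,off=(0,0,640,480)):
    x0,y0,x1,y1=off;m=np.zeros(((y1-y0)*K,(x1-x0)*K),np.uint8)
    a=np.linspace(0,2*np.pi,48)
    for za,ra,zb,rb in parts:
        P=np.array([proj(cam,[x+r*np.cos(q),y+r*np.sin(q),z]) for z,r in((za,ra),(zb,rb)) for q in a])
        h=cv2.convexHull((((P-[x0,y0])+.5)*K).astype(np.float32))
        cv2.fillPoly(m,[h.round().astype(np.int32)],1)
    return m
def cenm(m,off):
    v,u=np.nonzero(m);return np.array([u.mean()/K-.5+.5/K+off[0],v.mean()/K-.5+.5/K+off[1]]),len(u)/K/K
def fit(cam,obs,parts,p0,off):
    f=lambda p:cenm(sil(cam,*p,parts,off),off)[0]-obs
    p=np.array(p0,float)
    for _ in range(6):
        r=f(p);J=np.array([(f(p+d)-r)/.01 for d in np.eye(2)*.01]).T;p=p-np.linalg.solve(J,r)
    return p.round(4)
MAND=[(0,.034,.012,.034),(.012,.018,.020,.018),(.02,.006,.082,.006),(.082,.006,.09,.003)]
E
python3 - <<'E'
from fit import *
s=cv2.imread('pics/s7.png').astype(int);t=cv2.imread('pics/t7.png').astype(int)
for n,im,off,lim in(('top',t,(380,225,440,285),75),('scene',s,(225,190,268,246),130)):
    b=im[off[1]:off[3],off[0]:off[2]].max(-1);m=(b<lim).astype(np.uint8)
    _,l,stt,_=cv2.connectedComponentsWithStats(m);k=1+np.argmax(stt[1:,4]);m=l==k
    v,u=np.nonzero(m);o=np.array([u.mean()+off[0],v.mean()+off[1]])
    p=fit(n,o,MAND,(.453,-.25),off);print('mandrel',n,o.round(2),m.sum(),p,cenm(sil(n,*p,MAND,off),off)[1].round())
for (u,v) in((287,243.4),(308.6,242.6),(330.4,237.6),(352.4,232.4)):
    u0,v0=int(u),int(v);print('col',t[v0-5,u0],t[v0,u0+5],'tray',t[v0,u0+10])
    off=(u0-12,v0-12,u0+13,v0+13);b=t[off[1]:off[3],off[0]:off[2]];m=((b[...,2]-b[...,1])>(b[...,1]-b[...,0])*1.0+4).astype(np.uint8)
    g=b[...,1]; m=(g<(t[v0-5,u0,1]+t[v0,u0+10,1])/2).astype(np.uint8)
    m=cv2.morphologyEx(m,cv2.MORPH_OPEN,np.ones((3,3)));_,l,stt,_=cv2.connectedComponentsWithStats(m);m=(l==1+np.argmax(stt[1:,4])).astype(np.uint8)
    c=cv2.findContours(m,0,1)[0];h=cv2.convexHull(max(c,key=len));h2=np.zeros_like(m);cv2.fillConvexPoly(h2,h,1)
    vv,uu=np.nonzero(h2);o=np.array([uu.mean()+off[0],vv.mean()+off[1]])
    W=[(.024,.022,.040,.022)];p=fit('top',o,W,(.48,0),off);print('wheel',o.round(2),h2.sum(),cenm(sil('top',*p,W,off),off)[1].round(),p)
E
```

```text
Traceback (most recent call last):
  File "fit.py", line 18, in fit
    r=f(p);J=np.array([(f(p+d)-r)/.01 for d in np.eye(2)*.01]).T;p=p-np.linalg.solve(J,r)
                        ~^^^^^
  File "fit.py", line 15, in <lambda>
    f=lambda p:cenm(sil(cam,*p,parts,off),off)[0]-obs
                    ~~~^^^^^^^^^^^^^^^^^^
  File "fit.py", line 8, in sil
    P=np.array([proj(cam,[x+r*np.cos(q),y+r*np.sin(q),z]) for z,r in((za,ra),(zb,rb)) for q in a])
                ~~~~^^^^^^^^^^^^^^^^^^^^^^^^^^^^^^^^^^^^^
  File "h.py", line 11, in proj
    c=manip.camera_params(n);p=np.array(c['mtx'])@(np.array(c['R'])@np.array(X)+np.array(c['t']));return (p[:2]/p[2]).round(1)
ValueError: time passes only in moves, steps and waits
```

```bash
sed -i "s/^def snap/CP={n:manip.camera_params(n) for n in ('scene','top')}\ndef snap/; s/c=manip.camera_params(n)/c=CP[n]/; s/(p\[:2\]\/p\[2\]).round(1)/(p[:2]\/p[2]).round(3)/" h.py
cat > m.py <<'E'
from fit import *
s=cv2.imread('pics/s7.png').astype(int);t=cv2.imread('pics/t7.png').astype(int)
for n,im,off,lim in(('top',t,(380,225,440,285),75),('scene',s,(225,190,268,246),130)):
    b=im[off[1]:off[3],off[0]:off[2]].max(-1);m=(b<lim).astype(np.uint8)
    _,l,stt,_=cv2.connectedComponentsWithStats(m);k=1+np.argmax(stt[1:,4]);m=l==k
    v,u=np.nonzero(m);o=np.array([u.mean()+off[0],v.mean()+off[1]])
    p=fit(n,o,MAND,(.453,-.25),off);print('mandrel',n,o.round(2),m.sum(),p,cenm(sil(n,*p,MAND,off),off)[1].round())
for (u,v) in((287,243.4),(308.6,242.6),(330.4,237.6),(352.4,232.4)):
    u0,v0=int(u),int(v);print('col',t[v0-5,u0],t[v0,u0+5],'tray',t[v0,u0+10])
    off=(u0-12,v0-12,u0+13,v0+13);b=t[off[1]:off[3],off[0]:off[2]]
    g=b[...,1]; m=(g<(t[v0-5,u0,1]+t[v0,u0+10,1])/2).astype(np.uint8)
    m=cv2.morphologyEx(m,cv2.MORPH_OPEN,np.ones((3,3)));_,l,stt,_=cv2.connectedComponentsWithStats(m);m=(l==1+np.argmax(stt[1:,4])).astype(np.uint8)
    c=cv2.findContours(m,0,1)[0];h=cv2.convexHull(max(c,key=len));h2=np.zeros_like(m);cv2.fillConvexPoly(h2,h,1)
    vv,uu=np.nonzero(h2);o=np.array([uu.mean()+off[0],vv.mean()+off[1]])
    W=[(.024,.022,.040,.022)];p=fit('top',o,W,(.48,0),off);print('wheel',o.round(2),h2.sum(),cenm(sil('top',*p,W,off),off)[1].round(),p)
E
python3 m.py
```

```text
Traceback (most recent call last):
  File "m.py", line 7, in <module>
    p=fit(n,o,MAND,(.453,-.25),off);print('mandrel',n,o.round(2),m.sum(),p,cenm(sil(n,*p,MAND,off),off)[1].round())
                                                                           ^^^^^^^^^^^^^^^^^^^^^^^^^^^^^^^^^^^^^
AttributeError: 'float' object has no attribute 'round'
```

```bash
sed -i 's/off)\[1\].round()/off)[1]/' m.py; python3 m.py
```

```text
mandrel top [406.08 253.56] 408 [ 0.4534 -0.2488] 477.984375
mandrel scene [252.14 229.53] 393 [ 0.4575 -0.249 ] 445.828125
col [ 22  56 108] [ 22  57 113] tray [ 50  97 140]
wheel [286.33 242.81] 235 0.0 [nan nan]
col [ 20  54 102] [ 24  56 109] tray [ 53  99 141]
wheel [308.07 242.28] 229 210.0 [0.4753 0.0279]
col [ 21  56 109] [ 20  55 106] tray [ 49  95 136]
wheel [329.53 237.5 ] 214 210.296875 [ 0.4901 -0.0314]
col [ 21  54 104] [ 22  57 110] tray [ 47  94 133]
wheel [351.54 232.45] 213 0.0 [nan nan]fit.py:13: RuntimeWarning: Mean of empty slice.
  v,u=np.nonzero(m);return np.array([u.mean()/K-.5+.5/K+off[0],v.mean()/K-.5+.5/K+off[1]]),len(u)/K/K
  ret = ret.dtype.type(ret / rcount)
fit.py:10: RuntimeWarning: invalid value encountered in cast
  cv2.fillPoly(m,[h.round().astype(np.int32)],1)
```

```bash
python3 - <<'E'
from h import *
for p in((286.33,242.81),(308.07,242.28),(329.53,237.5),(351.54,232.45)): print(onz('top',*p,.037), onz('top',*p,.032))
st()
plan([(.476,.088,.07,.187)])
E
```

```text
[0.4716 0.0879] [0.4723 0.0881]
[0.4745 0.0277] [0.4752 0.0278]
[ 0.4893 -0.0315] [ 0.4901 -0.0317]
[ 0.5049 -0.0924] [ 0.5057 -0.0927]
t 11.42 pos [0.317  0.414  0.1494] rot [ 3.141 -0.     1.766] F [-0.3  0.4  0.1] w 0.0664 g 0.0
slide [-3.9, 1.03, 0.88] turn z 0.03 tilt [0.0, -0.0] rows 3.0
slide [-3.89, 1.04, 0.88] turn z 0.03 tilt [0.0, -0.0] rows 3.0
slide [-3.89, 1.05, 0.88] turn z 0.03 tilt [0.0, -0.0] rows 3.0
```

Emit:
drive_tool(
  moves=[
    {"slide": [-5.8,1.5,0],"turn": [0,0,0.09],"hand": 0.3},
    {"slide": [-5.8,1.5,0],"turn": [0,0,0.09],"hand": 0.3},
    {"slide": [-5.8,1.5,0],"turn": [0,0,0.09],"hand": 0.3},
    {"slide": [-5.8,1.5,0],"turn": [0,0,0.09],"hand": 0.3},
    {"slide": [-5.8,1.5,0],"turn": [0,0,0.09],"hand": 0.3},
  ],
  grip_force=12,
)

```text
t: 11.83
tool_pos: [0.3975, 0.2457, 0.1494]
eef_rot: [3.141, 0.001, 1.746]
wrist_force: [-0.3, -0.8, 0.7]
gripper_width: 0.062
grasp_force: 0.0
```

Emit:
drive_tool(
  moves=[
    {"slide": [-1.4,0.4,0],"turn": [0,0,0],"hand": 0.3},
    {"slide": [-2.8,0.8,0],"turn": [0,0,0],"hand": 0.3},
    {"slide": [-4.2,1.2,0],"turn": [0,0,0],"hand": 0.3},
    {"slide": [-5.4,1.5,0],"turn": [0,0,0],"hand": 0.3},
    {"slide": [-5.88,1.55,0],"turn": [0,0,0],"hand": 0.3},
  ],
)

```text
t: 12.25
tool_pos: [0.4753, 0.0802, 0.1494]
eef_rot: [3.14, 0.001, 1.746]
wrist_force: [-0.6, 0.4, -0.7]
gripper_width: 0.0616
grasp_force: 0.0
```

Emit:
drive_tool(
  moves=[
    {"slide": [0,0,1.3],"turn": [0,0,0],"hand": 0.3},
    {"slide": [0,0,2.6],"turn": [0,0,0],"hand": 0.3},
    {"slide": [0,0,3.6],"turn": [0,0,0],"hand": 0.3},
    {"slide": [0,0,3.95],"turn": [0,0,0],"hand": 0.3},
    {"slide": [0,0,3.95],"turn": [0,0,0],"hand": 0.3},
  ],
)

```text
t: 12.67
tool_pos: [0.472, 0.0838, 0.0284]
eef_rot: [-3.137, -0.001, 1.748]
wrist_force: [0.1, 0.2, -0.1]
gripper_width: 0.0621
grasp_force: 0.0
```

Emit:
drive_tool(
  moves=[
    {"slide": [0,0,0],"turn": [0,0,0],"hand": 0.3},
    {"slide": [0,0,0.4],"turn": [0,0,0],"hand": 0.3},
    {"slide": [0,0,0.4],"turn": [0,0,0],"hand": 0.3},
  ],
)

```text
t: 12.92
tool_pos: [0.4736, 0.0846, 0.019]
eef_rot: [3.141, 0.0, 1.751]
wrist_force: [-0.1, -0.3, -0.0]
gripper_width: 0.062
grasp_force: 0.0
```

```bash
python3 - <<'E'
from h import *
st();plan([(.474,.088,.0015,.187)])
E
```

```text
t 12.92 pos [0.4736 0.0846 0.019 ] rot [3.141 0.    1.751] F [-0.1 -0.3 -0. ] w 0.062 g 0.0
slide [0.11, 0.03, 0.58] turn z -0.08 tilt [0.01, 0.0] rows 0.4
```

Emit:
drive_tool(
  moves=[
    {"slide": [0.11,0.03,0.2],"turn": [0,0,-0.1],"hand": 0.3},
    {"slide": [0.11,0.03,0.4],"turn": [0,0,-0.1],"hand": 0.3},
    {"slide": [0.11,0.03,0.55],"turn": [0,0,-0.1],"hand": 0.3},
    {"slide": [0.11,0.03,0.55],"turn": [0,0,-0.1],"hand": 0.3},
  ],
)

```text
t: 13.25
tool_pos: [0.4732, 0.0885, 0.0017]
eef_rot: [-3.141, -0.0, 1.761]
wrist_force: [-0.2, 0.3, -0.5]
gripper_width: 0.0619
grasp_force: 0.0
```

```bash
python3 - <<'E'
from h import *
st();s=snap('scene','s8');t=snap('top','t8')
cv2.imwrite('pics/c9.png',cv2.resize(s[180:290,270:390],None,fx=5,fy=5,interpolation=2))
E
```

```text
t 13.25 pos [0.4732 0.0885 0.0017] rot [-3.141 -0.     1.761] F [-0.2  0.3 -0.5] w 0.0619 g 0.0
```

View pics/c9.png

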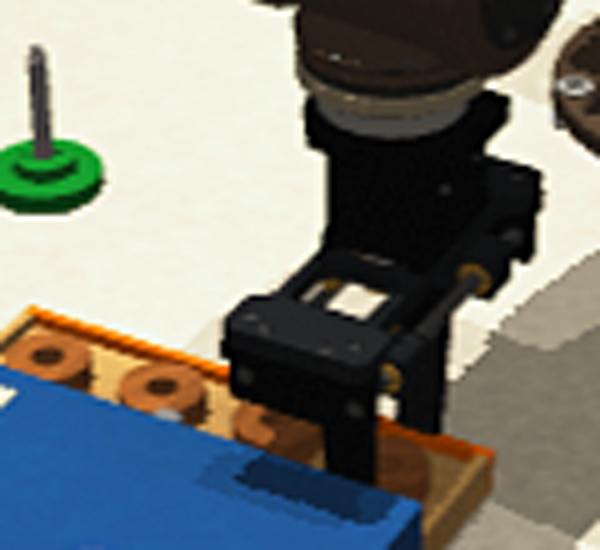

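The fingers stand astride the first wheel (crop (405,470)) with no contact force. Closing.

Emit:
drive_tool(
  moves=[
    {"slide": [0,0,0],"turn": [0,0,0],"hand": -0.3},
    {"slide": [0,0,0],"turn": [0,0,0],"hand": -0.3},
    {"slide": [0,0,0],"turn": [0,0,0],"hand": -0.3},
    {"slide": [0,0,0],"turn": [0,0,0],"hand": -0.3},
    {"slide": [0,0,0],"turn": [0,0,0],"hand": -0.3},
  ],
  grip_force=15,
)

```text
t: 13.77
tool_pos: [0.4736, 0.0885, 0.0025]
eef_rot: [3.141, -0.0, 1.761]
wrist_force: [-1.0, -0.2, 3.5]
gripper_width: 0.0356
grasp_force: 1.6
```

Emit:
drive_tool(
  moves=[
    {"slide": [0,0,-0.3],"turn": [0,0,0],"hand": -0.3},
    {"slide": [0,0,-1.0],"turn": [0,0,0],"hand": -0.3},
    {"slide": [0,0,-2.0],"turn": [0,0,0],"hand": -0.3},
    {"slide": [0,0,-3.0],"turn": [0,0,0],"hand": -0.3},
    {"slide": [0,0,-4.0],"turn": [0,0,0],"hand": -0.3},
  ],
)

```text
t: 14.18
tool_pos: [0.4731, 0.0884, 0.1241]
eef_rot: [-3.141, -0.0, 1.761]
wrist_force: [0.7, 0.9, 0.2]
gripper_width: 0.033
grasp_force: 0.0
```

```bash
python3 - <<'E'
from h import *
st();plan([(.4555,-.249,.12,-.405),(.4555,-.249,.085,-.405)])
print('---');plan([(.4555,-.249,.12,.187),(.4555,-.249,.085,.187)])
E
```

```text
t 14.18 pos [0.4731 0.0884 0.1241] rot [-3.141 -0.     1.761] F [0.7 0.9 0.2] w 0.033 g 0.0
slide [-5.47, -1.35, 0.07] turn z 3.41 tilt [-0.0, -0.0] rows 4.1
slide [-5.62, 0.31, 0.07] turn z 3.41 tilt [-0.0, -0.0] rows 4.1
slide [0.0, -0.0, 1.17] turn z -0.0 tilt [0.0, 0.0] rows 0.8
---
slide [-5.47, -1.35, 0.07] turn z 0.02 tilt [-0.0, -0.0] rows 4.1
slide [-5.47, -1.34, 0.07] turn z 0.02 tilt [-0.0, -0.0] rows 4.1
slide [0.0, 0.0, 1.17] turn z 0.0 tilt [0.0, -0.0] rows 0.8
```

The fingers closed past the wheel at 0.036 m, so it slipped. I look again.

```bash
python3 - <<'E'
from h import *
s=snap('scene','s9');t=snap('top','t9')
o=np.zeros((600,800,3),np.uint8);o[:600,:480]=cv2.resize(s[160:310,260:380],None,fx=4,fy=5,interpolation=2)[:600]
o[:350,480:]=cv2.resize(t[195:265,270:334],None,fx=5,fy=5,interpolation=2)
cv2.imwrite('pics/c10.png',o)
E
```

```text
(no output)
```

View pics/c10.png

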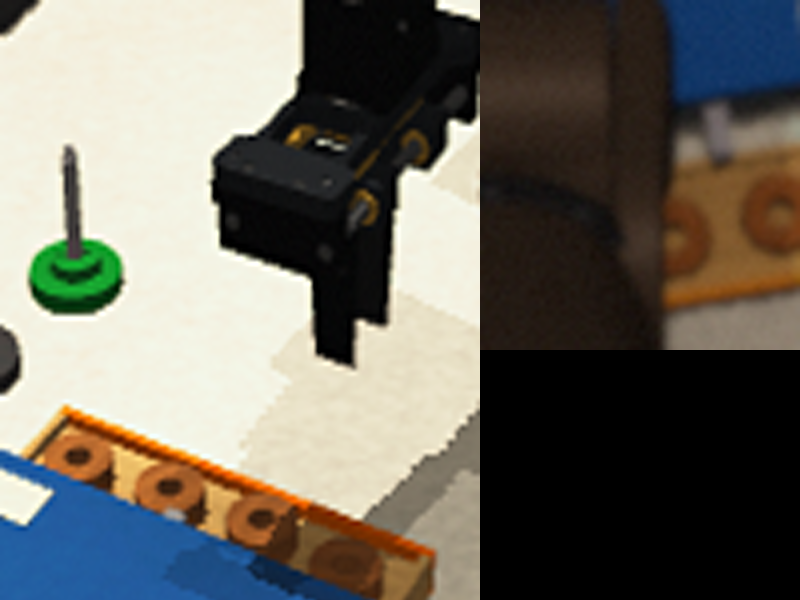

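Wheel 1 still lies in the tray (crop (345,565)) and the fingers are empty. The tips are at px (343.8,233) and (353,225), from which I re-derive the tip height.

```bash
python3 - <<'E'
from h import *
a=.19
for z in(.15,.155,.16,.165):
    print(z,[proj('scene',[.4731+d*np.cos(a),.0884+d*np.sin(a),z]).round(1) for d in(-.0225,0,.0225)], onz('scene',348.4,229,z))
print('wheel1 bore',onz('scene',346.75,272,.040))
# outer contour lowest points of dark fingers
s=cv2.imread('pics/s9.png').max(-1)
for v in range(214,238): print(v,''.join('#' if x<60 else '.' for x in s[v,330:366]))
E
```

```text
0.15 [array([352.2, 227.4]), array([347.5, 232.1]), array([342.7, 237. ])] [0.4617 0.0819]
0.155 [array([352.2, 225.4]), array([347.5, 230.2]), array([342.7, 235.1])] [0.468  0.0868]
0.16 [array([352.3, 223.5]), array([347.6, 228.2]), array([342.8, 233.1])] [0.4744 0.0917]
0.165 [array([352.3, 221.6]), array([347.6, 226.3]), array([342.8, 231.1])] [0.4808 0.0966]
wheel1 bore [0.4714 0.0869]
214 .....######################.........
215 ........###################.........
216 ........###################.........
217 ........###################.........
218 ........###################.........
219 ........###################.........
220 ........###################.........
221 ........##################..........
222 .........#################..........
223 .........#################..........
224 .........#########......##..........
225 .........#########..................
226 .........#########..................
227 .........#########..................
228 .........#########..................
229 .........#########..................
230 .........#########..................
231 ............######..................
232 ................##..................
233 ....................................
234 ....................................
235 ....................................
236 ....................................
237 ....................................
```

The true tip offset is about 39 mm rather than 33 mm, so the fingers had only caught the wheel's top edge. I reopen and go about 8 mm lower.

Emit:
drive_tool(
  moves=[
    {"slide": [0,0,1.0],"turn": [0,0,0],"hand": 0.3},
    {"slide": [0,0,2.0],"turn": [0,0,0],"hand": 0.3},
    {"slide": [0,0,2.5],"turn": [0,0,0],"hand": 0.3},
    {"slide": [0,0,2.5],"turn": [0,0,0],"hand": 0.3},
    {"slide": [0,0,2.5],"turn": [0,0,0],"hand": 0.3},
  ],
)

```text
t: 14.7
tool_pos: [0.473, 0.0884, 0.0469]
eef_rot: [-3.14, -0.0, 1.761]
wrist_force: [0.8, 0.2, 0.1]
gripper_width: 0.0597
grasp_force: 0.0
```

Emit:
drive_tool(
  moves=[
    {"slide": [0,0,0.5],"turn": [0,0,0],"hand": 0.3},
    {"slide": [0,0,1.0],"turn": [0,0,0],"hand": 0.3},
    {"slide": [0,0,1.4],"turn": [0,0,0],"hand": 0.3},
    {"slide": [0,0,1.7],"turn": [0,0,0],"hand": 0.3},
    {"slide": [0,0,1.7],"turn": [0,0,0],"hand": 0.3},
  ],
)

```text
t: 15.12
tool_pos: [0.4734, 0.0884, -0.0042]
eef_rot: [-3.141, -0.0, 1.761]
wrist_force: [-1.2, -0.3, -0.7]
gripper_width: 0.0619
grasp_force: 0.0
```

Emit:
drive_tool(
  moves=[
    {"slide": [0,0,0],"turn": [0,0,0],"hand": 0.3},
    {"slide": [0,0,0.05],"turn": [0,0,0],"hand": 0.3},
    {"slide": [0,0,0.1],"turn": [0,0,0],"hand": 0.3},
  ],
)

```text
t: 15.37
tool_pos: [0.474, 0.0885, -0.006]
eef_rot: [3.14, 0.0, 1.761]
wrist_force: [-0.3, -0.4, 0.3]
gripper_width: 0.0619
grasp_force: 0.0
```

Emit:
drive_tool(
  moves=[
    {"slide": [0,0,0],"turn": [0,0,0],"hand": -0.5},
    {"slide": [0,0,0],"turn": [0,0,0],"hand": -0.5},
    {"slide": [0,0,0],"turn": [0,0,0],"hand": -0.5},
    {"slide": [0,0,0],"turn": [0,0,0],"hand": -0.5},
    {"slide": [0,0,0],"turn": [0,0,0],"hand": -0.5},
  ],
  grip_force=15,
)

```text
t: 15.78
tool_pos: [0.4737, 0.0885, -0.0066]
eef_rot: [3.141, -0.0, 1.761]
wrist_force: [-0.2, -0.2, 2.8]
gripper_width: 0.0435
grasp_force: 15.0
```

Emit:
drive_tool(
  moves=[
    {"slide": [0,0,-0.3],"turn": [0,0,0],"hand": -0.5},
    {"slide": [0,0,-1.2],"turn": [0,0,0],"hand": -0.5},
    {"slide": [0,0,-2.3],"turn": [0,0,0],"hand": -0.5},
    {"slide": [0,0,-3.4],"turn": [0,0,0],"hand": -0.5},
    {"slide": [0,0,-3.5],"turn": [0,0,0],"hand": -0.5},
  ],
)

```text
t: 16.2
tool_pos: [0.4754, 0.0886, 0.1033]
eef_rot: [3.135, 0.001, 1.761]
wrist_force: [0.3, -0.6, 0.0]
gripper_width: 0.0439
grasp_force: 15.0
```

Emit:
drive_tool(
  moves=[
    {"slide": [-0.8,-0.2,0],"turn": [0,0,0],"hand": -0.5},
    {"slide": [-2.0,-0.5,0],"turn": [0,0,0],"hand": -0.5},
    {"slide": [-3.2,-0.8,0],"turn": [0,0,0],"hand": -0.5},
    {"slide": [-4.4,-1.1,0],"turn": [0,0,0],"hand": -0.5},
    {"slide": [-5.47,-1.37,0],"turn": [0,0,0],"hand": -0.5},
  ],
)

```text
t: 16.62
tool_pos: [0.4636, -0.0822, 0.0984]
eef_rot: [-3.142, -0.0, 1.761]
wrist_force: [1.6, -0.0, -0.1]
gripper_width: 0.0439
grasp_force: 15.0
```

Emit:
drive_tool(
  moves=[
    {"slide": [-1.2,-0.3,0],"turn": [0,0,0],"hand": -0.5},
    {"slide": [-2.4,-0.6,0],"turn": [0,0,0],"hand": -0.5},
    {"slide": [-3.6,-0.9,0],"turn": [0,0,0],"hand": -0.5},
    {"slide": [-4.8,-1.2,0],"turn": [0,0,0],"hand": -0.5},
    {"slide": [-5.46,-1.36,0],"turn": [0,0,0],"hand": -0.5},
  ],
)

```text
t: 17.03
tool_pos: [0.4546, -0.2524, 0.0983]
eef_rot: [3.141, 0.001, 1.759]
wrist_force: [0.1, -0.6, -0.4]
gripper_width: 0.0437
grasp_force: 15.0
```

Emit:
drive_tool(
  moves=[
    {"slide": [0,0,0.4],"turn": [0,0,0],"hand": -0.5},
    {"slide": [0,0,0.7],"turn": [0,0,0],"hand": -0.5},
    {"slide": [0,0,0.7],"turn": [0,0,0],"hand": -0.5},
    {"slide": [0,0,0.7],"turn": [0,0,0],"hand": -0.5},
    {"slide": [0,0,0.7],"turn": [0,0,0],"hand": -0.5},
  ],
)

```text
t: 17.45
tool_pos: [0.4552, -0.2483, 0.0774]
eef_rot: [-3.141, -0.0, 1.762]
wrist_force: [-0.1, 1.0, -0.4]
gripper_width: 0.044
grasp_force: 15.0
```

```bash
python3 - <<'E'
from h import *
st();s=snap('scene','s10')
b=s[150:250,200:300].copy()
cv2.imwrite('pics/c11.png',cv2.resize(b,None,fx=6,fy=6,interpolation=2))
E
```

```text
t 17.45 pos [ 0.4552 -0.2483  0.0774] rot [-3.141 -0.     1.762] F [-0.1  1.  -0.4] w 0.044 g 15.0
```

View pics/c11.png

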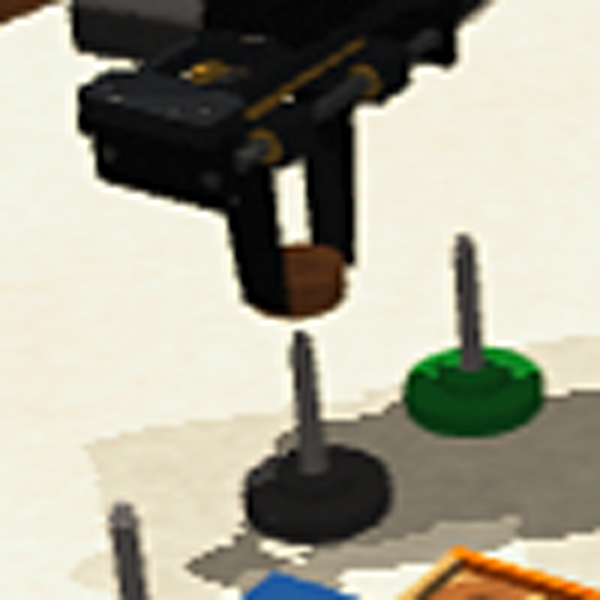

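The wheel hangs right over the dark shaft: wheel centre at crop x≈296, shaft axis ≈294. I check the view-direction offset from the wheel's lower edge.

```bash
python3 - <<'E'
from h import *
s=cv2.imread('pics/s10.png').astype(int)
for v in range(186,214): print(v,''.join('w' if (x[2]-x[0]>25 and x[2]<150) else '#' if max(x)<110 else '.' for x in s[v,234:266]))
a=np.linspace(0,6.28,100)
for x,y in((.4555,-.249),(.4575,-.249),(.4534,-.2488),(.4552,-.2483)):
    P=np.array([proj('scene',[x+.022*np.cos(q),y+.022*np.sin(q),.108]) for q in a]);T=proj('scene',[x,y,.09])
    Q=np.array([proj('scene',[x+.022*np.cos(q),y+.022*np.sin(q),.124]) for q in a])
    print((x,y),'wheel bottom',P[:,1].max(),'right',max(P[:,0].max(),Q[:,0].max()),'left',min(P[:,0].min(),Q[:,0].min()),'tip',T)
E
```

```text
186 ....########.....########.......
187 ....########.....########.......
188 ....#########.....#######.......
189 ....#########.....#######.......
190 ....#########....w#######.......
191 .....########wwwwwwwww###.......
192 .....########wwwwwwwwww##.......
193 .....########wwwwwwwwwww#.......
194 .....########wwwwwwwwwww........
195 .....########wwwwwwwwww.........
196 ......########wwwwwwwwww........
197 ......########wwwwwwwwww........
198 ......########wwwwwwwwww........
199 ......########wwwwwwwww.........
200 .......#######wwwwwwwww.........
201 ........ww####wwwwwwww..........
202 ..........www#wwwww.............
203 ................................
204 ................................
205 ...............#................
206 ...............###..............
207 ...............##...............
208 ...............###..............
209 ...............###..............
210 ...............###..............
211 ...............###..............
212 ...............####.............
213 ...............####.............
(0.4555, -0.249) wheel bottom 203.509 right 258.047 left 240.534 tip [250.223 205.434]
(0.4575, -0.249) wheel bottom 203.804 right 257.492 left 239.958 tip [249.665 205.725]
(0.4534, -0.2488) wheel bottom 203.224 right 258.681 left 241.189 tip [250.861 205.154]
(0.4552, -0.2483) wheel bottom 203.548 right 258.315 left 240.802 tip [250.489 205.473]
```

The wheel and the shaft tip line up in both image directions to within about 1 mm. Descending onto the taper, watching the force.

Emit:
drive_tool(
  moves=[
    {"slide": [0,0,0.3],"turn": [0,0,0],"hand": -0.5},
    {"slide": [0,0,0.5],"turn": [0,0,0],"hand": -0.5},
    {"slide": [0,0,0.6],"turn": [0,0,0],"hand": -0.5},
    {"slide": [0,0,0.7],"turn": [0,0,0],"hand": -0.5},
    {"slide": [0,0,0.7],"turn": [0,0,0],"hand": -0.5},
  ],
)

```text
t: 17.92
tool_pos: [0.4548, -0.2488, 0.0555]
eef_rot: [-3.141, -0.001, 1.761]
wrist_force: [-0.8, -0.2, -0.5]
gripper_width: 0.0439
grasp_force: 15.0
```

Emit:
drive_tool(
  moves=[
    {"slide": [0,0,0.1],"turn": [0,0,0],"hand": -0.5},
    {"slide": [0,0,0.15],"turn": [0,0,0],"hand": -0.5},
    {"slide": [0,0,0.2],"turn": [0,0,0],"hand": -0.5},
    {"slide": [0,0,0.25],"turn": [0,0,0],"hand": -0.5},
    {"slide": [0,0,0.25],"turn": [0,0,0],"hand": -0.5},
  ],
)

```text
t: 18.33
tool_pos: [0.455, -0.249, 0.0485]
eef_rot: [-3.141, -0.0, 1.761]
wrist_force: [-0.1, -0.1, -0.8]
gripper_width: 0.0438
grasp_force: 15.0
```

Emit:
drive_tool(
  moves=[
    {"slide": [0,0,0.4],"turn": [0,0,0],"hand": -0.5},
    {"slide": [0,0,0.8],"turn": [0,0,0],"hand": -0.5},
    {"slide": [0,0,1.2],"turn": [0,0,0],"hand": -0.5},
    {"slide": [0,0,1.6],"turn": [0,0,0],"hand": -0.5},
    {"slide": [0,0,1.8],"turn": [0,0,0],"hand": -0.5},
  ],
)

```text
t: 18.75
tool_pos: [0.4548, -0.2488, -0.0063]
eef_rot: [-3.141, -0.001, 1.761]
wrist_force: [-1.2, 0.1, 0.1]
gripper_width: 0.0436
grasp_force: 15.0
```

Emit:
drive_tool(
  moves=[
    {"slide": [0,0,0.05],"turn": [0,0,0],"hand": -0.5},
    {"slide": [0,0,0.05],"turn": [0,0,0],"hand": 0.3},
    {"slide": [0,0,0],"turn": [0,0,0],"hand": 0.3},
    {"slide": [0,0,0],"turn": [0,0,0],"hand": 0.3},
    {"slide": [0,0,0],"turn": [0,0,0],"hand": 0.3},
  ],
)

```text
t: 19.17
tool_pos: [0.4554, -0.2492, -0.0046]
eef_rot: [3.141, 0.001, 1.761]
wrist_force: [-0.4, 0.0, 0.6]
gripper_width: 0.0606
grasp_force: 0.0
```

Emit:
drive_tool(
  moves=[
    {"slide": [0,0,-0.6],"turn": [0,0,0],"hand": 0.3},
    {"slide": [0,0,-1.8],"turn": [0,0,0],"hand": 0.3},
    {"slide": [0,0,-3.0],"turn": [0,0,0],"hand": 0.3},
    {"slide": [0,0,-3.6],"turn": [0,0,0],"hand": 0.3},
    {"slide": [0,0,-3.6],"turn": [0,0,0],"hand": 0.3},
  ],
)

```text
t: 19.58
tool_pos: [0.4567, -0.2501, 0.1069]
eef_rot: [3.137, 0.005, 1.761]
wrist_force: [0.5, -0.3, 0.1]
gripper_width: 0.0616
grasp_force: 0.0
```

```bash
python3 - <<'E'
from h import *
st();s=snap('scene','s11');t=snap('top','t11')
# bores of the remaining wheels: print top-view wheel centroids
b=t.astype(int);m=((b[...,2]-b[...,1]>40)&(b[...,1]<75)&(b[...,2]>80)).astype(np.uint8);m[:225]=0;m[255:]=0;m[:,:270]=0;m[:,400:]=0
m=cv2.morphologyEx(m,cv2.MORPH_CLOSE,np.ones((5,5)))
n,l,stt,c=cv2.connectedComponentsWithStats(m)
for i in range(1,n):
    if stt[i,4]>60: print(c[i].round(2),stt[i].tolist(),onz('top',*c[i],.037))
plan([(.4765,.0278,.1,.187),(.4765,.0278,.01,.187)])
E
```

```text
t 19.58 pos [ 0.4567 -0.2501  0.1069] rot [3.137 0.005 1.761] F [ 0.5 -0.3  0.1] w 0.0616 g 0.0
[351.57 232.44] [344, 225, 15, 15, 167] [ 0.505  -0.0925]
[329.82 237.54] [322, 231, 16, 14, 166] [ 0.4892 -0.0323]
slide [4.46, 1.22, 0.05] turn z 0.02 tilt [0.01, 0.01] rows 3.3
slide [4.47, 1.21, 0.05] turn z 0.02 tilt [0.01, 0.01] rows 3.3
slide [-0.0, -0.0, 3.0] turn z 0.0 tilt [-0.0, 0.0] rows 2.2
```

```bash
python3 - <<'E'
from h import *
t=cv2.imread('pics/t11.png').astype(int);s=cv2.imread('pics/s11.png').astype(int)
sy=lambda x:'w' if x[2]-x[1]>38 and x[1]<80 else 'B' if x[0]>x[2]+30 else '#' if max(x)<60 else 't' if x[2]-x[0]>60 else '.'
for v in range(222,256,2): print(v,''.join(sy(x) for x in t[v,276:372]))
print()
sy=lambda x:'G' if x[1]>x[2]+40 else 'B' if x[0]>x[2]+40 else '#' if max(x)<80 else 'w' if x[2]-x[0]>50 and x[2]-x[1]>35 and x[2]<200 else 't' if x[2]-x[0]>60 else '.'
for v in range(196,286,2): print(v,''.join(sy(x) for x in s[v,225:370]))
E
```

```text
222 ##################...............................................tttttttttttttttttttttttt.......
224 ######..............................................ttttttttttttttttttttttttttttttttttttt.......
226 .............................................tttttttttttttttttttttttttttwwwwwwwwtttttttttt......
228 .............................tttttttttttttttttttttttttttttttttttttttttwwwwwwwwwwwwtttttttt......
230 ................ttttttttttttttttttttttttttttttttttttttwwtttttttttttttwwwwwtttwwwwwwtttttttt.....
232 ....tttttttttttttttttttttttt.###..tttttttttttttttwwwwwwwwwwtttttttttwwwwwwttttwwwwwwttttttt.....
234 ttttttttttttttttttttttt..###########.tttttttttttwwwwwwwwwwwwwtttttttwwwwwwwtttwwwwwwttttttt.....
236 tttttttttttttttttttt..################.ttttttttwwwwwwtttwwwwwwttttttttwwwwwwwwwwwwwttttttttt....
238 tttttttttttttttttt..#####################.ttttwwwwwwtttttwwwwwttttttttwwwwwwwwwwwttttttttttt....
240 tttttttttttttttt..##########################..twwwwwwtttwwwwwwttttttttttttttwwtttttttttttttt....
242 tttttttttttttt..################################wwwwwwwwwwwwtttttttttttttttttttttttttt
[... 6667 characters left out ...]
GGGGGGGGGGGGGGGGGGGGGGGGGGGGGGGGGGGGGGGGGGGGGGGGGGGGGGGGGGGGGGGGGGGGGGG.ttttttttttttttttttttttt..w..
278 GGGGGGGGGGGGGGGGGGGGGGGGGGGGGGGGGGGGGGGGGGGGGGGGGGGGGGGGGGGGGGGGGGGGGGGGGGGGGGGGGGGGGGGGGGGGGGGGGGGGGGGGGGGGGGGGGGGGGGGGGG.ttttttttttttttw...tw..
280 GGGGGGGGGGGGGGGGGGGGGGGGGGGGGGGGGGGGGGGGGGGGGGGGGGGGGGGGGGGGGGGGGGGGGGGGGGGGGGGGGGGGGGGGGGGGGGGGGGGGGGGGGGGGGGGGGGGGGGGGGGGGGGGG.ttttttw#........
282 GGGGGGGGGGGGGGGGGGGGGGGGGGGGGGGGGGGGGGGGGGGGGGGGGGGGGGGGGGGGGGGGGGGGGGGGGGGGGGGGGGGGGGGGGGGGGGGGGGGGGGGGGGGGGGGGGGGGGGGGGGGGGGGGBwttttt..........
284 GGGGGGGGGGGGGGGGGGGGGGGGGGGGGGGGGGGGGGGGGGGGGGGGGGGGGGGGGGGGGGGGGGGGGGGGGGGGGGGGGGGGGGGGGGGGGGGGGGGGGGGGGGGGGGGGGGGGGGGGGGGGGGB#Bwttw#...........
```

The printout shows wheel 1 seated on the dark mandrel (scene (252,224)) and the other three unmoved in the tray. Wheel 2 is next; its bore is at scene (326,263).

Emit:
drive_tool(
  moves=[
    {"slide": [0.8,0.2,0],"turn": [0,0,0],"hand": 0.3},
    {"slide": [2.0,0.55,0],"turn": [0,0,0],"hand": 0.3},
    {"slide": [3.2,0.9,0],"turn": [0,0,0],"hand": 0.3},
    {"slide": [4.2,1.15,0],"turn": [0,0,0],"hand": 0.3},
    {"slide": [4.47,1.22,0],"turn": [0,0,0],"hand": 0.3},
  ],
)

```text
t: 20.1
tool_pos: [0.4645, -0.1068, 0.1014]
eef_rot: [-3.139, -0.002, 1.763]
wrist_force: [0.2, -0.0, -0.0]
gripper_width: 0.0619
grasp_force: 0.0
```

Emit:
drive_tool(
  moves=[
    {"slide": [1.2,0.35,0],"turn": [0,0,0],"hand": 0.3},
    {"slide": [2.4,0.65,0],"turn": [0,0,0],"hand": 0.3},
    {"slide": [3.6,1.0,0],"turn": [0,0,0],"hand": 0.3},
    {"slide": [4.4,1.2,0],"turn": [0,0,0],"hand": 0.3},
    {"slide": [4.47,1.22,0],"turn": [0,0,0],"hand": 0.3},
  ],
)

```text
t: 20.52
tool_pos: [0.4756, 0.0313, 0.1016]
eef_rot: [-3.14, -0.001, 1.764]
wrist_force: [0.5, -0.3, 0.0]
gripper_width: 0.0615
grasp_force: 0.0
```

Emit:
drive_tool(
  moves=[
    {"slide": [0,0,0.8],"turn": [0,0,0],"hand": 0.3},
    {"slide": [0,0,1.6],"turn": [0,0,0],"hand": 0.3},
    {"slide": [0,0,2.4],"turn": [0,0,0],"hand": 0.3},
    {"slide": [0,0,2.4],"turn": [0,0,0],"hand": 0.3},
    {"slide": [0,0,2.4],"turn": [0,0,0],"hand": 0.3},
  ],
)

```text
t: 20.93
tool_pos: [0.4754, 0.0277, 0.0297]
eef_rot: [-3.138, -0.001, 1.761]
wrist_force: [-0.1, 0.0, 0.3]
gripper_width: 0.062
grasp_force: 0.0
```

```bash
python3 - <<'E'
from h import *
manip.snapshot('top');st();plan([(.4765,.0283,-.0063,.190)]);print('pred bore w2 scene',proj('scene',[.4765,.0277,.04]))
E
```

```text
t 20.98 pos [0.4761 0.0277 0.0307] rot [-3.14  -0.     1.761] F [ 0.6 -0.4  0.4] w 0.0616 g 0.0
slide [0.02, 0.02, 1.23] turn z -0.0 tilt [-0.01, -0.0] rows 0.9
pred bore w2 scene [325.703 263.478]
```

Emit:
drive_tool(
  moves=[
    {"slide": [0.02,0.02,0.4],"turn": [0,0,0],"hand": 0.3},
    {"slide": [0.02,0.02,0.8],"turn": [0,0,0],"hand": 0.3},
    {"slide": [0.02,0.02,1.1],"turn": [0,0,0],"hand": 0.3},
    {"slide": [0.02,0.02,1.23],"turn": [0,0,0],"hand": 0.3},
    {"slide": [0.02,0.02,1.23],"turn": [0,0,0],"hand": 0.3},
  ],
)

```text
t: 21.4
tool_pos: [0.4769, 0.0287, -0.0061]
eef_rot: [-3.142, -0.0, 1.761]
wrist_force: [0.4, -0.6, -0.2]
gripper_width: 0.0619
grasp_force: 0.0
```

Emit:
drive_tool(
  moves=[
    {"slide": [0,0,0],"turn": [0,0,0],"hand": -0.5},
    {"slide": [0,0,0],"turn": [0,0,0],"hand": -0.5},
    {"slide": [0,0,0],"turn": [0,0,0],"hand": -0.5},
    {"slide": [0,0,0],"turn": [0,0,0],"hand": -0.5},
    {"slide": [0,0,0],"turn": [0,0,0],"hand": -0.5},
  ],
)

```text
t: 21.82
tool_pos: [0.477, 0.0289, -0.0057]
eef_rot: [3.141, 0.0, 1.761]
wrist_force: [-0.2, -0.2, 5.3]
gripper_width: 0.0435
grasp_force: 15.0
```

Emit:
drive_tool(
  moves=[
    {"slide": [0,0,-0.3],"turn": [0,0,0],"hand": -0.5},
    {"slide": [0,0,-1.2],"turn": [0,0,0],"hand": -0.5},
    {"slide": [0,0,-2.3],"turn": [0,0,0],"hand": -0.5},
    {"slide": [0,0,-3.4],"turn": [0,0,0],"hand": -0.5},
    {"slide": [0,0,-3.5],"turn": [0,0,0],"hand": -0.5},
  ],
)

```text
t: 22.23
tool_pos: [0.4787, 0.0288, 0.104]
eef_rot: [3.135, 0.002, 1.761]
wrist_force: [0.3, -0.2, 1.2]
gripper_width: 0.0435
grasp_force: 15.0
```

Emit:
drive_tool(
  moves=[
    {"slide": [-0.8,-0.2,0],"turn": [0,0,0],"hand": -0.5},
    {"slide": [-2.0,-0.55,0],"turn": [0,0,0],"hand": -0.5},
    {"slide": [-3.2,-0.9,0],"turn": [0,0,0],"hand": -0.5},
    {"slide": [-4.2,-1.15,0],"turn": [0,0,0],"hand": -0.5},
    {"slide": [-4.48,-1.23,0],"turn": [0,0,0],"hand": -0.5},
  ],
)

```text
t: 22.65
tool_pos: [0.4657, -0.1134, 0.099]
eef_rot: [3.141, 0.001, 1.759]
wrist_force: [1.0, -0.2, 0.3]
gripper_width: 0.0435
grasp_force: 15.0
```

Emit:
drive_tool(
  moves=[
    {"slide": [-1.2,-0.35,0],"turn": [0,0,0],"hand": -0.5},
    {"slide": [-2.4,-0.65,0],"turn": [0,0,0],"hand": -0.5},
    {"slide": [-3.6,-1.0,0],"turn": [0,0,0],"hand": -0.5},
    {"slide": [-4.4,-1.2,0],"turn": [0,0,0],"hand": -0.5},
    {"slide": [-4.48,-1.23,0],"turn": [0,0,0],"hand": -0.5},
  ],
)

```text
t: 23.07
tool_pos: [0.455, -0.2525, 0.0988]
eef_rot: [3.141, 0.001, 1.758]
wrist_force: [0.2, 0.8, -1.0]
gripper_width: 0.0438
grasp_force: 15.0
```

Emit:
drive_tool(
  moves=[
    {"slide": [0,0,0.3],"turn": [0,0,0],"hand": -0.5},
    {"slide": [0,0,0.6],"turn": [0,0,0],"hand": -0.5},
    {"slide": [0,0,0.8],"turn": [0,0,0],"hand": -0.5},
    {"slide": [0,0,0.8],"turn": [0,0,0],"hand": -0.5},
    {"slide": [0,0,0.8],"turn": [0,0,0],"hand": -0.5},
  ],
)

```text
t: 23.48
tool_pos: [0.4551, -0.2479, 0.0743]
eef_rot: [-3.141, -0.001, 1.762]
wrist_force: [-0.4, 0.2, 0.2]
gripper_width: 0.0437
grasp_force: 15.0
```

```bash
cat > chk.py <<'E'
from h import *
import sys
st();s=snap('scene',sys.argv[1]).astype(int)
for v in range(int(sys.argv[2]),int(sys.argv[3])): print(v,''.join('w' if (x[2]-x[0]>25 and x[2]<150) else '#' if max(x)<110 else '.' for x in s[v,230:272]))
x,y,z=manip.observe()['tool_pos'];a=np.linspace(0,6.28,100);z+=.0306
Q=np.array([proj('scene',[x+.022*np.cos(q),y+.022*np.sin(q),zz]) for q in a for zz in(z,z+.016)])
print('pred wheel',Q.min(0),Q.max(0),'tip',proj('scene',[.4555,-.249,.09]))
E
python3 chk.py s12 186 212
```

```text
t 23.48 pos [ 0.4551 -0.2479  0.0743] rot [-3.141e+00 -1.000e-03  1.762e+00] F [-0.4  0.2  0.2] w 0.0437 g 15.0
186 ......##########.....########.............
187 ........#########.....#######.............
188 ........#########.....#######.............
189 ........#########.....#######.............
190 ........#########.....#######.............
191 .........########.....#######.............
192 .........########wwwwwwww####.............
193 .........########wwwwwwwwww##.............
194 .........########wwwwwwwwww##.............
195 .........#########wwwwwwwwww#.............
196 ..........########wwwwwwwww...............
197 ..........########wwwwwwwwww..............
198 ..........########wwwwwwwwww..............
199 ...........#######wwwwwwwwww..............
200 ...........#######wwwwwwwwww..............
201 ...........#######wwwwwwwww...............
202 ............ww#####wwwwwww................
203 ..............www#wwwwww..................
204 .................wwww.....................
205 ...................#......................
206 ...................###....................
207 ...................##.....................
208 ...................###....................
209 ...................###....................
210 ...................###....................
211 ...................###....................
pred wheel [240.924 191.003] [258.418 204.505] tip [250.223 205.434]
```

Wheel 2's right edge is at px 257.5, exactly as wheel 1's was. Descending: first onto the taper, then down to just above its seat.

Emit:
drive_tool(
  moves=[
    {"slide": [0,0,0.2],"turn": [0,0,0],"hand": -0.5},
    {"slide": [0,0,0.4],"turn": [0,0,0],"hand": -0.5},
    {"slide": [0,0,0.6],"turn": [0,0,0],"hand": -0.5},
    {"slide": [0,0,0.75],"turn": [0,0,0],"hand": -0.5},
    {"slide": [0,0,0.9],"turn": [0,0,0],"hand": -0.5},
  ],
)

```text
t: 23.95
tool_pos: [0.455, -0.2489, 0.0471]
eef_rot: [-3.141, -0.0, 1.761]
wrist_force: [-0.9, 0.3, -0.6]
gripper_width: 0.0438
grasp_force: 15.0
```

Emit:
drive_tool(
  moves=[
    {"slide": [0,0,0.3],"turn": [0,0,0],"hand": -0.5},
    {"slide": [0,0,0.6],"turn": [0,0,0],"hand": -0.5},
    {"slide": [0,0,0.9],"turn": [0,0,0],"hand": -0.5},
    {"slide": [0,0,1.15],"turn": [0,0,0],"hand": -0.5},
    {"slide": [0,0,1.25],"turn": [0,0,0],"hand": -0.5},
  ],
)

```text
t: 24.37
tool_pos: [0.4546, -0.2487, 0.0088]
eef_rot: [-3.14, -0.001, 1.761]
wrist_force: [-0.4, -0.4, -1.0]
gripper_width: 0.0439
grasp_force: 15.0
```

Emit:
drive_tool(
  moves=[
    {"slide": [0,0,0.05],"turn": [0,0,0],"hand": 0.3},
    {"slide": [0,0,0.05],"turn": [0,0,0],"hand": 0.3},
    {"slide": [0,0,0],"turn": [0,0,0],"hand": 0.3},
    {"slide": [0,0,0],"turn": [0,0,0],"hand": 0.3},
    {"slide": [0,0,0],"turn": [0,0,0],"hand": 0.3},
  ],
)

```text
t: 24.78
tool_pos: [0.4553, -0.2491, 0.0108]
eef_rot: [3.141, 0.001, 1.761]
wrist_force: [-0.4, 0.2, 0.4]
gripper_width: 0.0613
grasp_force: 0.0
```

Emit:
drive_tool(
  moves=[
    {"slide": [0,0,-0.6],"turn": [0,0,0],"hand": 0.3},
    {"slide": [0,0,-1.8],"turn": [0,0,0],"hand": 0.3},
    {"slide": [0,0,-3.0],"turn": [0,0,0],"hand": 0.3},
    {"slide": [0,0,-3.1],"turn": [0,0,0],"hand": 0.3},
    {"slide": [0,0,-3.1],"turn": [0,0,0],"hand": 0.3},
  ],
)

```text
t: 25.2
tool_pos: [0.456, -0.2496, 0.1055]
eef_rot: [3.138, 0.003, 1.761]
wrist_force: [1.1, -0.5, -0.6]
gripper_width: 0.0616
grasp_force: 0.0
```

```bash
cat > tr.py <<'E'
from h import *
import sys
st();s=snap('scene','s'+sys.argv[1]).astype(int);t=snap('top','t'+sys.argv[1]).astype(int)
b=t;m=((b[...,2]-b[...,1]>40)&(b[...,1]<75)&(b[...,2]>80)).astype(np.uint8);m[:220]=0;m[256:]=0;m[:,:270]=0;m[:,400:]=0
m=cv2.morphologyEx(m,cv2.MORPH_CLOSE,np.ones((5,5)))
n,l,stt,c=cv2.connectedComponentsWithStats(m)
for i in range(1,n):
    if stt[i,4]>60: print('top wheel',c[i].round(2),stt[i].tolist(),onz('top',*c[i],.037))
sy=lambda x:'G' if x[1]>x[2]+40 else 'B' if x[0]>x[2]+40 else '#' if max(x)<80 else 'w' if x[2]-x[0]>50 and x[2]-x[1]>35 and x[2]<200 else 't' if x[2]-x[0]>60 else '.'
for v in range(200,276,2): print(v,''.join(sy(x) for x in s[v,230:350]))
E
python3 tr.py 13
```

```text
t 25.2 pos [ 0.456  -0.2496  0.1055] rot [3.138e+00 3.000e-03 1.761e+00] F [ 1.1 -0.5 -0.6] w 0.0616 g 0.0
top wheel [351.57 232.35] [344, 225, 16, 15, 172] [ 0.5052 -0.0925]
top wheel [329.74 237.44] [323, 231, 15, 14, 167] [ 0.4895 -0.0321]
200 ...............................................##.......................................................................
202 ...............................................###......................................................................
204 ...............................................###......................................................................
206 ...................##..........................###......................................................................
208 ...................###......................GGG###GGGGGG................................................................
210 ...................###..................GGGGGGG####GGGGGGGG.............................................................
212 ...................###................GGGGGGGGGGGGGGGGGGGGGG...........................................
[... 3192 characters left out ...]
GGGGGGGGGGGGGGGGGGGGGGGGGGGGGGB####wttttttttttttttttttttttttttwwwwwwwwwtttt
266 GGGGGGGGGGGGGGGGGGGGGGGGGGGGGGGGGGGGGGGGGGGGGGGGGGGGGGGGGGGGGGGGGGGGGGGGGGGGGGGGB.ttttttttttttttttttttttttttttttttwwwwww
268 GGGGGGGGGGGGGGGGGGGGGGGGGGGGGGGGGGGGGGGGGGGGGGGGGGGGGGGGGGGGGGGGGGGGGGGGGGGGGGGGGGGGGGG.tttttttttttttttttttttttttttttttt
270 GGGGGGGGGGGGGGGGGGGGGGGGGGGGGGGGGGGGGGGGGGGGGGGGGGGGGGGGGGGGGGGGGGGGGGGGGGGGGGGGGGGGGGGGGGGGG.tttttttttttttttttttttttttt
272 GGGGGGGGGGGGGGGGGGGGGGGGGGGGGGGGGGGGGGGGGGGGGGGGGGGGGGGGGGGGGGGGGGGGGGGGGGGGGGGGGGGGGGGGGGGGGGGGGGG.tttttttttttttttttttt
274 GGGGGGGGGGGGGGGGGGGGGGGGGGGGGGGGGGGGGGGGGGGGGGGGGGGGGGGGGGGGGGGGGGGGGGGGGGGGGGGGGGGGGGGGGGGGGGGGGGGGGGGGG.tttttttttttttt
```

Two wheels are stacked, and wheels 3 and 4 lie unmoved. Now wheel 3.

Emit:
drive_tool(
  moves=[
    {"slide": [0.8,0.3,0],"turn": [0,0,0],"hand": 0.3},
    {"slide": [1.9,0.7,0],"turn": [0,0,0],"hand": 0.3},
    {"slide": [3.0,1.1,0],"turn": [0,0,0],"hand": 0.3},
    {"slide": [3.45,1.28,0],"turn": [0,0,0],"hand": 0.3},
    {"slide": [3.45,1.28,0],"turn": [0,0,0],"hand": 0.3},
  ],
)

```text
t: 25.72
tool_pos: [0.4727, -0.1373, 0.1019]
eef_rot: [-3.139, -0.002, 1.764]
wrist_force: [0.3, 0.3, 0.3]
gripper_width: 0.0616
grasp_force: 0.0
```

Emit:
drive_tool(
  moves=[
    {"slide": [1.1,0.4,0],"turn": [0,0,0],"hand": 0.3},
    {"slide": [2.2,0.8,0],"turn": [0,0,0],"hand": 0.3},
    {"slide": [3.1,1.15,0],"turn": [0,0,0],"hand": 0.3},
    {"slide": [3.44,1.27,0],"turn": [0,0,0],"hand": 0.3},
    {"slide": [3.44,1.27,0],"turn": [0,0,0],"hand": 0.3},
  ],
)

```text
t: 26.13
tool_pos: [0.491, -0.0304, 0.1024]
eef_rot: [-3.14, -0.001, 1.763]
wrist_force: [-1.0, -0.1, -0.9]
gripper_width: 0.0618
grasp_force: 0.0
```

Emit:
drive_tool(
  moves=[
    {"slide": [0,0,0.8],"turn": [0,0,0],"hand": 0.3},
    {"slide": [0,0,1.6],"turn": [0,0,0],"hand": 0.3},
    {"slide": [0,0,2.4],"turn": [0,0,0],"hand": 0.3},
    {"slide": [0,0,2.4],"turn": [0,0,0],"hand": 0.3},
    {"slide": [0,0,2.4],"turn": [0,0,0],"hand": 0.3},
  ],
)

```text
t: 26.55
tool_pos: [0.4904, -0.0327, 0.0305]
eef_rot: [-3.139, -0.001, 1.76]
wrist_force: [0.1, -0.2, 0.8]
gripper_width: 0.0617
grasp_force: 0.0
```

```bash
python3 - <<'E'
from h import *
manip.snapshot('top');st();plan([(.4915,-.0315,-.0063,.190)])
E
```

```text
t 26.6 pos [ 0.4911 -0.0326  0.0315] rot [-3.141 -0.     1.76 ] F [ 0.4 -0.3  0.6] w 0.0617 g 0.0
slide [0.03, 0.02, 1.26] turn z -0.01 tilt [-0.01, -0.0] rows 0.9
```

Emit:
drive_tool(
  moves=[
    {"slide": [0.03,0.02,0.4],"turn": [0,0,0],"hand": 0.3},
    {"slide": [0.03,0.02,0.8],"turn": [0,0,0],"hand": 0.3},
    {"slide": [0.03,0.02,1.1],"turn": [0,0,0],"hand": 0.3},
    {"slide": [0.03,0.02,1.26],"turn": [0,0,0],"hand": 0.3},
    {"slide": [0.03,0.02,1.26],"turn": [0,0,0],"hand": 0.3},
  ],
)

```text
t: 27.02
tool_pos: [0.4919, -0.0309, -0.0063]
eef_rot: [3.141, 0.0, 1.761]
wrist_force: [-0.3, -0.2, -0.4]
gripper_width: 0.0617
grasp_force: 0.0
```

Emit:
drive_tool(
  moves=[
    {"slide": [0,0,0],"turn": [0,0,0],"hand": -0.5},
    {"slide": [0,0,0],"turn": [0,0,0],"hand": -0.5},
    {"slide": [0,0,0],"turn": [0,0,0],"hand": -0.5},
    {"slide": [0,0,0],"turn": [0,0,0],"hand": -0.5},
    {"slide": [0,0,0],"turn": [0,0,0],"hand": -0.5},
  ],
)

```text
t: 27.43
tool_pos: [0.4917, -0.0306, -0.0061]
eef_rot: [3.141, 0.0, 1.761]
wrist_force: [-0.4, -1.0, 3.7]
gripper_width: 0.0436
grasp_force: 15.0
```

Emit:
drive_tool(
  moves=[
    {"slide": [0,0,-0.3],"turn": [0,0,0],"hand": -0.5},
    {"slide": [0,0,-1.2],"turn": [0,0,0],"hand": -0.5},
    {"slide": [0,0,-2.3],"turn": [0,0,0],"hand": -0.5},
    {"slide": [0,0,-3.4],"turn": [0,0,0],"hand": -0.5},
    {"slide": [0,0,-3.5],"turn": [0,0,0],"hand": -0.5},
  ],
)

```text
t: 27.85
tool_pos: [0.4935, -0.0309, 0.1037]
eef_rot: [3.135, 0.003, 1.761]
wrist_force: [0.1, 0.5, 0.2]
gripper_width: 0.0433
grasp_force: 15.0
```

Emit:
drive_tool(
  moves=[
    {"slide": [-0.8,-0.3,0],"turn": [0,0,0],"hand": -0.5},
    {"slide": [-1.9,-0.7,0],"turn": [0,0,0],"hand": -0.5},
    {"slide": [-3.0,-1.1,0],"turn": [0,0,0],"hand": -0.5},
    {"slide": [-3.45,-1.28,0],"turn": [0,0,0],"hand": -0.5},
    {"slide": [-3.45,-1.28,0],"turn": [0,0,0],"hand": -0.5},
  ],
)

```text
t: 28.27
tool_pos: [0.4729, -0.1419, 0.0986]
eef_rot: [3.141, 0.0, 1.758]
wrist_force: [-1.3, 0.3, -1.0]
gripper_width: 0.0434
grasp_force: 15.0
```

Emit:
drive_tool(
  moves=[
    {"slide": [-1.1,-0.4,0],"turn": [0,0,0],"hand": -0.5},
    {"slide": [-2.2,-0.8,0],"turn": [0,0,0],"hand": -0.5},
    {"slide": [-3.1,-1.15,0],"turn": [0,0,0],"hand": -0.5},
    {"slide": [-3.45,-1.28,0],"turn": [0,0,0],"hand": -0.5},
    {"slide": [-3.45,-1.28,0],"turn": [0,0,0],"hand": -0.5},
  ],
)

```text
t: 28.68
tool_pos: [0.4551, -0.2495, 0.0984]
eef_rot: [3.142, -0.0, 1.759]
wrist_force: [0.8, 0.2, -0.4]
gripper_width: 0.0436
grasp_force: 15.0
```

Emit:
drive_tool(
  moves=[
    {"slide": [0,0,0.3],"turn": [0,0,0],"hand": -0.5},
    {"slide": [0,0,0.6],"turn": [0,0,0],"hand": -0.5},
    {"slide": [0,0,0.8],"turn": [0,0,0],"hand": -0.5},
    {"slide": [0,0,0.8],"turn": [0,0,0],"hand": -0.5},
    {"slide": [0,0,0.8],"turn": [0,0,0],"hand": -0.5},
  ],
)

```text
t: 29.1
tool_pos: [0.4552, -0.2474, 0.0739]
eef_rot: [-3.141, -0.001, 1.762]
wrist_force: [-0.7, -1.3, 0.3]
gripper_width: 0.0434
grasp_force: 15.0
```

```bash
python3 chk.py s14 190 222
```

```text
t 29.1 pos [ 0.4552 -0.2474  0.0739] rot [-3.141e+00 -1.000e-03  1.762e+00] F [-0.7 -1.3  0.3] w 0.0434 g 15.0
190 .........########.....#######.............
191 .........########.....#######.............
192 .........########wwwwwwww####.............
193 .........########wwwwwwwwww##.............
194 .........#########wwwwwwwww##.............
195 ..........########wwwwwwwwww#w............
196 ..........########wwwwwwwww...............
197 ..........########wwwwwwwwww..............
198 ..........########wwwwwwwwww..............
199 ...........#######wwwwwwwwww..............
200 ...........#######wwwwwwwwww..............
201 ...........#######wwwwwwwww...............
202 ............w######wwwwwww................
203 ..............www##wwwww..................
204 ................wwwww.....................
205 ...................#......................
206 ...................###....................
207 ...................##.....................
208 ...................###....................
209 ...................###....................
210 ...................###....................
211 ...................###....................
212 ...................####...............###.
213 ...................###................####
214 ..................w####www............####
215 ................www####wwwww..........####
216 ...............wwww####wwwwww........#####
217 ..............wwwww#####wwwww........#####
218 ..............wwwww#####wwwwww......w#####
219 ..............wwwwww#wwwwwwwww....www#####
220 ..............wwwwwwwwwwwwwwwww..w..ww.###
221 ..............wwwwwwwwwwwwwwwww.ww.wwww.##
pred wheel [241.011 191.194] [258.507 204.702] tip [250.223 205.434]
```

The picture matches that of wheel 2. Descending to just above the third seat and releasing.

Emit:
drive_tool(
  moves=[
    {"slide": [0,0,0.2],"turn": [0,0,0],"hand": -0.5},
    {"slide": [0,0,0.4],"turn": [0,0,0],"hand": -0.5},
    {"slide": [0,0,0.6],"turn": [0,0,0],"hand": -0.5},
    {"slide": [0,0,0.75],"turn": [0,0,0],"hand": -0.5},
    {"slide": [0,0,0.9],"turn": [0,0,0],"hand": -0.5},
  ],
)

```text
t: 29.57
tool_pos: [0.4551, -0.2483, 0.0468]
eef_rot: [-3.141, -0.0, 1.761]
wrist_force: [-0.1, 0.3, -0.2]
gripper_width: 0.0431
grasp_force: 15.0
```

Emit:
drive_tool(
  moves=[
    {"slide": [0,0,0.2],"turn": [0,0,0],"hand": -0.5},
    {"slide": [0,0,0.4],"turn": [0,0,0],"hand": -0.5},
    {"slide": [0,0,0.6],"turn": [0,0,0],"hand": -0.5},
    {"slide": [0,0,0.7],"turn": [0,0,0],"hand": -0.5},
    {"slide": [0,0,0.75],"turn": [0,0,0],"hand": -0.5},
  ],
)

```text
t: 29.98
tool_pos: [0.4551, -0.2482, 0.0243]
eef_rot: [-3.141, -0.001, 1.761]
wrist_force: [-0.1, -0.0, -0.2]
gripper_width: 0.0436
grasp_force: 15.0
```

Emit:
drive_tool(
  moves=[
    {"slide": [0,0,0],"turn": [0,0,0],"hand": -0.5},
    {"slide": [0,0,0],"turn": [0,0,0],"hand": 0.3},
    {"slide": [0,0,0],"turn": [0,0,0],"hand": 0.3},
    {"slide": [0,0,0],"turn": [0,0,0],"hand": 0.3},
    {"slide": [0,0,0],"turn": [0,0,0],"hand": 0.3},
  ],
)

```text
t: 30.4
tool_pos: [0.4554, -0.2484, 0.0252]
eef_rot: [3.141, 0.0, 1.761]
wrist_force: [0.1, -0.5, -0.2]
gripper_width: 0.0605
grasp_force: 0.0
```

Emit:
drive_tool(
  moves=[
    {"slide": [0,0,-0.6],"turn": [0,0,0],"hand": 0.3},
    {"slide": [0,0,-1.6],"turn": [0,0,0],"hand": 0.3},
    {"slide": [0,0,-2.6],"turn": [0,0,0],"hand": 0.3},
    {"slide": [0,0,-2.6],"turn": [0,0,0],"hand": 0.3},
    {"slide": [0,0,-2.6],"turn": [0,0,0],"hand": 0.3},
  ],
)

```text
t: 30.82
tool_pos: [0.4558, -0.2488, 0.1043]
eef_rot: [3.139, 0.002, 1.761]
wrist_force: [-0.9, 1.2, 0.1]
gripper_width: 0.0618
grasp_force: 0.0
```

```bash
python3 tr.py 15 | head -30; python3 -c "
from h import *
plan([(.507,-.092,.1,.19)])"
```

```text
t 30.82 pos [ 0.4558 -0.2488  0.1043] rot [3.139e+00 2.000e-03 1.761e+00] F [-0.9  1.2  0.1] w 0.0618 g 0.0
top wheel [351.49 232.42] [344, 225, 15, 15, 169] [ 0.505  -0.0923]
200 ...............................................##.......................................................................
202 ...............................................###......................................................................
204 ...............................................###......................................................................
206 ...................##..........................###......................................................................
208 ...................###......................GGG###GGGGGG................................................................
210 ................##########..............GGGGGGG####GGGGGGGG.............................................................
212 .............t##w########ww#..........GGGGGGGGGGGGGGGGGGGGGG............................................................
214 .............##ww#.###.ww###..........GGGGGGG
[... 1939 characters left out ...]
...........
246 ..............BGGGGB....................ttw#.wttttwwwwwwwwwttttt........................................................
248 ...........BGGGGGGGGGGGGGGB..........tttw#twwwwtwwwwwwwwwwwwwwwwwttttt..................................................
250 .........BGGGGGGGGGGGGGGGGGGGGGG...tttw#wwwwwww#####wwwwwwtttttwwwwwwwwtttttt...........................................
252 .......GGGGGGGGGGGGGGGGGGBBGGGGGGGGGGG.ttwttwwww###wwwwwwwwttttttttttttwwwwwwwttttt.....................................
254 GGGGGGGGGGGGGGGGGGGGGGB.........BBGGGGGGGGGG.wwwwtwwwwww##wtttttttttttttttttwwwwwwwwtttttt..............................
slide [4.78, 2.69, 0.08] turn z 0.0 tilt [-0.0, -0.01] rows 3.9
```

Three wheels are stacked and wheel 4 is unmoved. Fetching wheel 4.

Emit:
drive_tool(
  moves=[
    {"slide": [0.8,0.45,0],"turn": [0,0,0],"hand": 0.3},
    {"slide": [2.0,1.1,0],"turn": [0,0,0],"hand": 0.3},
    {"slide": [3.2,1.8,0],"turn": [0,0,0],"hand": 0.3},
    {"slide": [4.3,2.4,0],"turn": [0,0,0],"hand": 0.3},
    {"slide": [4.8,2.68,0],"turn": [0,0,0],"hand": 0.3},
  ],
)

```text
t: 31.33
tool_pos: [0.5069, -0.0882, 0.1016]
eef_rot: [-3.14, -0.002, 1.763]
wrist_force: [-0.1, -1.1, -0.7]
gripper_width: 0.0617
grasp_force: 0.0
```

Emit:
drive_tool(
  moves=[
    {"slide": [0,0,0.4],"turn": [0,0,0],"hand": 0.3},
    {"slide": [0,0,1.4],"turn": [0,0,0],"hand": 0.3},
    {"slide": [0,0,2.4],"turn": [0,0,0],"hand": 0.3},
    {"slide": [0,0,2.4],"turn": [0,0,0],"hand": 0.3},
    {"slide": [0,0,2.4],"turn": [0,0,0],"hand": 0.3},
  ],
)

```text
t: 31.75
tool_pos: [0.5058, -0.0914, 0.0295]
eef_rot: [-3.137, -0.002, 1.761]
wrist_force: [-0.6, 0.7, 1.2]
gripper_width: 0.0618
grasp_force: 0.0
```

```bash
python3 - <<'E'
from h import *
manip.snapshot('top');st();plan([(.507,-.0918,-.0063,.190)])
E
```

```text
t 31.8 pos [ 0.5067 -0.0918  0.0309] rot [-3.140e+00 -1.000e-03  1.761e+00] F [-0.5 -1.1 -0. ] w 0.0619 g 0.0
slide [-0.0, 0.01, 1.24] turn z 0.0 tilt [-0.02, -0.01] rows 0.9
```

Emit:
drive_tool(
  moves=[
    {"slide": [0,0.01,0.4],"turn": [0,0,0],"hand": 0.3},
    {"slide": [0,0.01,0.8],"turn": [0,0,0],"hand": 0.3},
    {"slide": [0,0.01,1.1],"turn": [0,0,0],"hand": 0.3},
    {"slide": [0,0.01,1.24],"turn": [0,0,0],"hand": 0.3},
    {"slide": [0,0.01,1.24],"turn": [0,0,0],"hand": 0.3},
  ],
)

```text
t: 32.22
tool_pos: [0.5074, -0.0918, -0.0061]
eef_rot: [3.142, -0.0, 1.761]
wrist_force: [-0.6, 0.2, -0.1]
gripper_width: 0.0621
grasp_force: 0.0
```

Emit:
drive_tool(
  moves=[
    {"slide": [0,0,0],"turn": [0,0,0],"hand": -0.5},
    {"slide": [0,0,0],"turn": [0,0,0],"hand": -0.5},
    {"slide": [0,0,0],"turn": [0,0,0],"hand": -0.5},
    {"slide": [0,0,0],"turn": [0,0,0],"hand": -0.5},
    {"slide": [0,0,0],"turn": [0,0,0],"hand": -0.5},
  ],
)

```text
t: 32.63
tool_pos: [0.5075, -0.0918, -0.0057]
eef_rot: [3.141, 0.0, 1.761]
wrist_force: [-0.2, 0.3, 4.8]
gripper_width: 0.0441
grasp_force: 15.0
```

Emit:
drive_tool(
  moves=[
    {"slide": [0,0,-0.3],"turn": [0,0,0],"hand": -0.5},
    {"slide": [0,0,-1.2],"turn": [0,0,0],"hand": -0.5},
    {"slide": [0,0,-2.3],"turn": [0,0,0],"hand": -0.5},
    {"slide": [0,0,-3.4],"turn": [0,0,0],"hand": -0.5},
    {"slide": [0,0,-3.5],"turn": [0,0,0],"hand": -0.5},
  ],
)

```text
t: 33.05
tool_pos: [0.5093, -0.0922, 0.1042]
eef_rot: [3.135, 0.003, 1.761]
wrist_force: [0.9, -0.7, 0.1]
gripper_width: 0.0439
grasp_force: 15.0
```

Emit:
drive_tool(
  moves=[
    {"slide": [-0.8,-0.45,0],"turn": [0,0,0],"hand": -0.5},
    {"slide": [-2.0,-1.1,0],"turn": [0,0,0],"hand": -0.5},
    {"slide": [-3.2,-1.8,0],"turn": [0,0,0],"hand": -0.5},
    {"slide": [-4.3,-2.4,0],"turn": [0,0,0],"hand": -0.5},
    {"slide": [-4.81,-2.7,0],"turn": [0,0,0],"hand": -0.5},
  ],
)

```text
t: 33.47
tool_pos: [0.4538, -0.2519, 0.099]
eef_rot: [3.141, 0.001, 1.759]
wrist_force: [-0.4, 0.8, -0.1]
gripper_width: 0.0436
grasp_force: 15.0
```

Emit:
drive_tool(
  moves=[
    {"slide": [0,0,0.2],"turn": [0,0,0],"hand": -0.5},
    {"slide": [0,0,0.5],"turn": [0,0,0],"hand": -0.5},
    {"slide": [0,0,0.8],"turn": [0,0,0],"hand": -0.5},
    {"slide": [0,0,0.8],"turn": [0,0,0],"hand": -0.5},
    {"slide": [0,0,0.8],"turn": [0,0,0],"hand": -0.5},
  ],
)

```text
t: 33.88
tool_pos: [0.455, -0.2474, 0.074]
eef_rot: [-3.14, -0.002, 1.763]
wrist_force: [-0.1, 0.6, 0.3]
gripper_width: 0.0434
grasp_force: 15.0
```

```bash
python3 chk.py s16 190 218
```

```text
t 33.88 pos [ 0.455  -0.2474  0.074 ] rot [-3.140e+00 -2.000e-03  1.763e+00] F [-0.1  0.6  0.3] w 0.0434 g 15.0
190 .........########.....#######.............
191 .........########.....#######.............
192 .........########wwwwwwww####.............
193 .........########wwwwwwwww###.............
194 .........#########wwwwwwwww##.............
195 ..........########wwwwwwwwww#w............
196 ..........########wwwwwwwww...............
197 ..........########wwwwwwwwww..............
198 ...........#######wwwwwwwwww..............
199 ...........#######wwwwwwwwww..............
200 ...........#######wwwwwwwwww..............
201 ...........#######wwwwwwwww...............
202 ............w#####wwwwwwww................
203 .............wwww##wwwwww.................
204 ................wwwww.....................
205 ...................#......................
206 ...................###....................
207 ...................##.....................
208 ...................###....................
209 ..................#####ww.................
210 ...............www#####wwww...............
211 ..............wwwww####wwwww..............
212 .............wwwwww####wwwwww.........####
213 .............wwwww#####wwwwww.........####
214 .............wwwwwwwwwwwwwwww.........####
215 .............wwwwwwwwwwwwwwww.........####
216 .............wwwwwwwwwwwwwwww........#####
217 .............wwwwwwwwwwwwwwww........#####
pred wheel [241.057 191.124] [258.552 204.63 ] tip [250.223 205.434]
```

Same alignment again. Placing the last wheel.

Emit:
drive_tool(
  moves=[
    {"slide": [0,0,0.2],"turn": [0,0,0],"hand": -0.5},
    {"slide": [0,0,0.4],"turn": [0,0,0],"hand": -0.5},
    {"slide": [0,0,0.6],"turn": [0,0,0],"hand": -0.5},
    {"slide": [0,0,0.8],"turn": [0,0,0],"hand": -0.5},
    {"slide": [0,0,0.9],"turn": [0,0,0],"hand": -0.5},
  ],
)

```text
t: 34.35
tool_pos: [0.4548, -0.2485, 0.0468]
eef_rot: [-3.141, -0.001, 1.761]
wrist_force: [-0.1, -0.4, 0.1]
gripper_width: 0.0438
grasp_force: 15.0
```

Emit:
drive_tool(
  moves=[
    {"slide": [0,0,0.1],"turn": [0,0,0],"hand": -0.5},
    {"slide": [0,0,0.2],"turn": [0,0,0],"hand": -0.5},
    {"slide": [0,0,0.22],"turn": [0,0,0],"hand": -0.5},
    {"slide": [0,0,0.22],"turn": [0,0,0],"hand": -0.5},
    {"slide": [0,0,0.22],"turn": [0,0,0],"hand": -0.5},
  ],
)

```text
t: 34.77
tool_pos: [0.4551, -0.2488, 0.0413]
eef_rot: [3.141, 0.0, 1.761]
wrist_force: [-0.3, -0.5, -0.7]
gripper_width: 0.0436
grasp_force: 15.0
```

Emit:
drive_tool(
  moves=[
    {"slide": [0,0,0],"turn": [0,0,0],"hand": 0.3},
    {"slide": [0,0,0],"turn": [0,0,0],"hand": 0.3},
    {"slide": [0,0,0],"turn": [0,0,0],"hand": 0.3},
    {"slide": [0,0,0],"turn": [0,0,0],"hand": 0.3},
    {"slide": [0,0,0],"turn": [0,0,0],"hand": 0.3},
  ],
)

```text
t: 35.18
tool_pos: [0.4551, -0.2487, 0.0413]
eef_rot: [3.141, 0.0, 1.761]
wrist_force: [-0.4, -0.2, 0.5]
gripper_width: 0.0618
grasp_force: 0.0
```

Emit:
drive_tool(
  moves=[
    {"slide": [0,0,-0.4],"turn": [0,0,0],"hand": 0.3},
    {"slide": [0,0,-1.2],"turn": [0,0,0],"hand": 0.3},
    {"slide": [0,0,-2.0],"turn": [0,0,0],"hand": 0.3},
    {"slide": [0,0,-2.2],"turn": [0,0,0],"hand": 0.3},
    {"slide": [0,0,-2.2],"turn": [0,0,0],"hand": 0.3},
  ],
)

```text
t: 35.6
tool_pos: [0.4557, -0.2492, 0.1087]
eef_rot: [3.139, 0.002, 1.761]
wrist_force: [0.1, -0.8, 0.3]
gripper_width: 0.0617
grasp_force: 0.0
```

```bash
python3 chk.py s17 196 244
```

```text
t 35.6 pos [ 0.4557 -0.2492  0.1087] rot [3.139e+00 2.000e-03 1.761e+00] F [ 0.1 -0.8  0.3] w 0.0617 g 0.0
196 ..........................................
197 ..........................................
198 ..........................................
199 ..........................................
200 ..........................................
201 ..........................................
202 ..........................................
203 ..........................................
204 .................wwwwwwww.................
205 ..............wwwww##wwwwww...............
206 ..............wwwww###wwwwww..............
207 ............wwwwww####wwwwww..............
208 ............wwwwww####wwwwww..............
209 ............wwwwwwwwwwwwwwww..............
210 ............wwwwwwwwwwwwwwww..............
211 ............wwwwwwwwwwwwwwww..............
212 ............wwwwwwwwwwwwwwwww.........####
213 ............wwwwwwwwwwwwwwwww.........####
214 .............wwwwwwwwwwwwwwww.........####
215 .............wwwwwwwwwwwwwwww.........####
216 .............wwwwwwwwwwwwwwww........#####
217 ..
[... 631 characters left out ...]
wwwwww########..w...
231 ...........#######wwwwwwww##########ww..ww
232 ..........##########################wwwwww
233 ...........#########################w.....
234 ...........#########################ww...w
235 ...........########################.wwww..
236 ...........#######################.w...www
237 ...........#######################ww..w...
238 ............####################ww..www..w
239 ..............################ww..w.w.....
240 ............wwww###########.www...........
241 ........w....w..www.wwwww.................
242 .......www..........w.....................
243 ........w...w.w.w.........................
pred wheel [239.517 179.69 ] [257.255 193.137] tip [250.223 205.434]
```

All four wheels lie flat on the mandrel (scene rows 204–231, columns 242–260). Now I move closed fingers in front of the tray.

Emit:
drive_tool(
  moves=[
    {"slide": [0.8,0,0],"turn": [0,0,0],"hand": -1},
    {"slide": [1.9,0,0],"turn": [0,0,0],"hand": -1},
    {"slide": [3.0,0.05,0],"turn": [0,0,0],"hand": -1},
    {"slide": [3.9,0.06,0],"turn": [0,0,0],"hand": -1},
    {"slide": [3.9,0.06,0],"turn": [0,0,0],"hand": -1},
  ],
)

```text
t: 36.07
tool_pos: [0.4324, -0.1296, 0.1059]
eef_rot: [-3.139, -0.003, 1.763]
wrist_force: [0.2, 0.5, -0.1]
gripper_width: 0.0339
grasp_force: 0.0
```

Emit:
drive_tool(
  moves=[
    {"slide": [1.1,0.02,0],"turn": [0,0,0],"hand": -1},
    {"slide": [2.2,0.04,0],"turn": [0,0,0],"hand": -1},
    {"slide": [3.2,0.06,0],"turn": [0,0,0],"hand": -1},
    {"slide": [3.86,0.07,0],"turn": [0,0,0],"hand": -1},
    {"slide": [3.86,0.07,0],"turn": [0,0,0],"hand": -1},
  ],
)

```text
t: 36.48
tool_pos: [0.4135, -0.017, 0.1063]
eef_rot: [-3.14, -0.001, 1.763]
wrist_force: [0.1, -0.7, -0.1]
gripper_width: 0.0023
grasp_force: 0.0
```

Emit:
drive_tool(
  moves=[
    {"slide": [0,0,0.8],"turn": [0,0,0],"hand": -1},
    {"slide": [0,0,1.6],"turn": [0,0,0],"hand": -1},
    {"slide": [0,0,2.2],"turn": [0,0,0],"hand": -1},
    {"slide": [0,0,2.2],"turn": [0,0,0],"hand": -1},
    {"slide": [0,0,2.2],"turn": [0,0,0],"hand": -1},
  ],
)

```text
t: 36.9
tool_pos: [0.4144, -0.0198, 0.0404]
eef_rot: [-3.139, -0.001, 1.761]
wrist_force: [0.6, 0.3, 0.4]
gripper_width: 0.0005
grasp_force: 0.0
```

```bash
python3 - <<'E'
from h import *
manip.snapshot('top');st();plan([(.4152,-.0197,-.022,.187),(.538,.0035,-.022,.187)])
E
```

```text
t 36.95 pos [ 0.4149 -0.0198  0.0412] rot [-3.141 -0.     1.761] F [-0.4 -0.6  0.3] w 0.0003 g 0.0
slide [0.0, 0.01, 2.11] turn z 0.03 tilt [-0.01, -0.01] rows 1.5
slide [-0.0, 4.17, 0.0] turn z 0.0 tilt [0.0, 0.0] rows 3.0
```

Emit:
drive_tool(
  moves=[
    {"slide": [0,0,0.6],"turn": [0,0,0],"hand": -1},
    {"slide": [0,0,1.1],"turn": [0,0,0],"hand": -1},
    {"slide": [0,0,1.6],"turn": [0,0,0],"hand": -1},
    {"slide": [0,0,2.0],"turn": [0,0,0],"hand": -1},
    {"slide": [0,0,2.05],"turn": [0,0,0],"hand": -1},
  ],
)

```text
t: 37.37
tool_pos: [0.415, -0.0197, -0.0208]
eef_rot: [-3.141, -0.0, 1.761]
wrist_force: [0.4, 0.1, -0.5]
gripper_width: 0.0
grasp_force: 0.0
```

Emit:
drive_tool(
  moves=[
    {"slide": [0,0.3,0],"turn": [0,0,0],"hand": -1},
    {"slide": [0,0.7,0],"turn": [0,0,0],"hand": -1},
    {"slide": [0,1.1,0],"turn": [0,0,0],"hand": -1},
    {"slide": [0,1.5,0],"turn": [0,0,0],"hand": -1},
    {"slide": [0,1.8,0],"turn": [0,0,0],"hand": -1},
  ],
)

```text
t: 37.78
tool_pos: [0.4692, -0.0091, -0.0191]
eef_rot: [3.141, 0.0, 1.761]
wrist_force: [-4.1, -2.1, 0.0]
gripper_width: 0.0005
grasp_force: 1.7
```

Emit:
drive_tool(
  moves=[
    {"slide": [0,0.4,0],"turn": [0,0,0],"hand": -1},
    {"slide": [0,0.8,0],"turn": [0,0,0],"hand": -1},
    {"slide": [0,1.2,0],"turn": [0,0,0],"hand": -1},
    {"slide": [0,1.5,0],"turn": [0,0,0],"hand": -1},
    {"slide": [0,1.7,0],"turn": [0,0,0],"hand": -1},
  ],
)

```text
t: 38.2
tool_pos: [0.5155, 0.0004, -0.0195]
eef_rot: [-3.135, -0.001, 1.762]
wrist_force: [-34.5, -20.6, 24.6]
gripper_width: 0.0003
grasp_force: 19.5
```

```bash
python3 - <<'E'
from h import *
s=snap('scene','s18');t=snap('top','t18');st();plan([(.538,.0035,-.022,.19)])
t=t.astype(int)
sy=lambda x:'B' if x[0]>x[2]+25 else '#' if max(x)<60 else 'o' if x[2]-x[0]>60 else '.'
for v in range(200,256,2): print(v,''.join(sy(x) for x in t[v,256:376]))
E
```

```text
t 38.3 pos [ 5.149e-01  2.000e-04 -1.930e-02] rot [-3.134e+00 -1.000e-03  1.762e+00] F [-17.1  -9.6  13.4] w -0.0002 g 10.3
slide [-0.04, 0.78, 0.08] turn z 0.01 tilt [-0.08, -0.01] rows 0.6
200 .....BBBBBBBBBBBBBBBBBBBBBBBBBBBBBB#########################################################......BBBBBBBBBBBBBB........
202 .....BBBBBBBBBBBBBBBBBBBBBBBBBBBBB##########################################################.....BBBBBBBBBBBBBBBB.......
204 ......BBBBBBBBBBBBBBBBBBBBBBBBBBBB###########################################################BBBBBBBBBBBBBBBBBBBB.......
206 ......BBBBBBBBBBBBBBBBBBBBBBBBBBB###########################################################BBBBBBBBBBBBBBBBBBBB........
208 ......BBBBBBBBBBBBBBBBBBBBBBBBBBB############################################################BBBBBB############.........
210 .......BBBBBBBBBBBBBBBBBBBBBBBBB.###################################################################........#...........
212 .......BBBBBBBBBBBBBBBBBBBBBBBBB#############################################################......oooooooo.............
214 .......BBBBBBBBBBBBBBBBBBBBBBB
[... 1890 characters left out ...]
##########################################################.................
246 ######################################################################################################..................
248 ###.........#...#.#.####.#############################################################################..................
250 ###..........................####..###################################################################..................
252 ##......................................#.#.#.########################################################..................
254 ##....................................................#..###.#########################################..................
```

The force jumped to about 45 N with a vertical part, so the gripper body is catching the cabinet's front edge. I back off and lean the gripper back by about 17°, so that only the finger tips lead.

Emit:
drive_tool(
  moves=[
    {"slide": [0,-0.5,0],"turn": [0,0,0],"hand": -1},
    {"slide": [0,-1.0,0],"turn": [0,0,0],"hand": -1},
    {"slide": [0,-1.6,0],"turn": [0,0,0],"hand": -1},
    {"slide": [0,-1.6,0],"turn": [0,0,0],"hand": -1},
    {"slide": [0,-1.6,0],"turn": [0,0,0],"hand": -1},
  ],
)

```text
t: 38.72
tool_pos: [0.4712, -0.0087, -0.0194]
eef_rot: [3.141, 0.0, 1.761]
wrist_force: [-2.9, 0.9, 1.4]
gripper_width: 0.0003
grasp_force: 1.6
```

Emit:
drive_tool(
  moves=[
    {"slide": [0,-0.5,0],"turn": [-1,0,0],"hand": -1},
    {"slide": [0,-0.5,0],"turn": [-2,0,0],"hand": -1},
    {"slide": [0,-0.5,0],"turn": [-3,0,0],"hand": -1},
    {"slide": [0,-0.5,0],"turn": [-3.5,0,0],"hand": -1},
    {"slide": [0,-0.5,0],"turn": [-3.5,0,0],"hand": -1},
  ],
)

```text
t: 39.13
tool_pos: [0.4608, 0.0075, -0.0196]
eef_rot: [2.934, -0.059, 1.778]
wrist_force: [-1.8, -1.8, -0.3]
gripper_width: 0.0003
grasp_force: 1.1
```

```bash
python3 - <<'E'
from h import *
s=snap('scene','s19');st()
R=Ro.from_euler('xyz',manip.observe()['eef_rot']).as_matrix();print(R.round(3))
p=manip.observe()['tool_pos'];x=np.array([.9826,.186]);d=(np.array([.6225,.0195])-p[:2])
print('front dist',d@x,'lat',d@np.array([-.186,.9826]),'tip',p-.039*R[:,2])
# slide units for 10 mm push along cabinet x
print(R.T@np.array([*x,0])*.01/.03)
b=cv2.resize(s[150:300,260:380],None,fx=4,fy=4,interpolation=2);cv2.imwrite('pics/c14.png',b)
E
```

```text
t 39.18 pos [ 0.4606  0.0081 -0.0197] rot [ 2.932 -0.061  1.779] F [-1.8 -0.2  0.8] w 0.0002 g 0.7
[[-0.206  0.96   0.191]
 [ 0.977  0.19   0.101]
 [ 0.061  0.208 -0.976]]
front dist 0.16122951018146103 lat -0.01887534944184941 tip [0.4531142  0.00412419 0.01840354]
[-0.00697728  0.32606328  0.06896476]
```

View pics/c14.png

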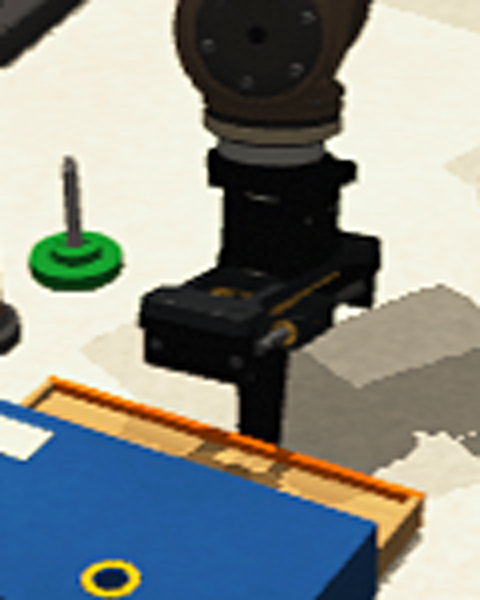

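The picture shows the finger in front of the tray's orange front (crop (262,430)), with the tray pushed partly in. The lean came out skewed near the reach limit, so I check the joints and plan a cleaner pose.

```bash
cat > pu.py <<'E'
from h import *
c=np.array([.6225,.0195]);X=np.array([.9826,.186]);Y=np.array([-.186,.9826])
def tgt(front,lat,h,deg):
    R=Ro.from_euler('xyz',[np.pi,0,.187+np.pi/2])*Ro.from_euler('x',-deg,degrees=True)
    tip=np.array([*(c-front*X+lat*Y),h]);return tip+.039*R.as_matrix()[:,2],R
def go(front,lat,h,deg,R0=None,p0=None):
    p,R=tgt(front,lat,h,deg);s=manip.observe()
    R0=R0 or Ro.from_euler('xyz',s['eef_rot']);p0=s['tool_pos'] if p0 is None else p0
    d=R0.inv().apply(p-p0)/.03;r=np.degrees((R0.inv()*R).as_rotvec())/5
    print('front',front,'slide',d.round(2).tolist(),'turn',r.round(2).tolist());return p,R
def where():
    s=manip.observe();R=Ro.from_euler('xyz',s['eef_rot']).as_matrix();tip=s['tool_pos']-.039*R[:,2];d=c-tip[:2]
    print('tip front',(d@X).round(4),'lat',(-d@Y).round(4),'h',tip[2].round(4),'q',s['qpos'].round(2),'lean',np.degrees(np.arcsin(R[:2,2]@X)).round(1))
E
python3 - <<'E'
from pu import *
st();where();go(.185,0,.024,20);p,R=go(.14,0,.024,20)
go(.10,0,.024,20,R,p)
E
```

```text
t 39.18 pos [ 0.4606  0.0081 -0.0197] rot [ 2.932 -0.061  1.779] F [-1.8 -0.2  0.8] w 0.0002 g 0.7
tip front 0.1693 lat 0.0164 h 0.0184 q [-0.22  0.58  2.27  0.85  0.19 -1.26] lean 11.9
front 0.185 slide [-0.61, -0.3, -0.34] turn [-1.6, -0.73, 0.04]
front 0.14 slide [-0.64, 1.17, -0.03] turn [-1.6, -0.73, 0.04]
front 0.1 slide [0.0, 1.25, 0.46] turn [0.0, 0.0, 0.0]
```

```bash
python3 - <<'E'
from pu import *
p,R=go(.150,0,.025,14);p,R=go(.125,0,.025,18,R,p);p,R=go(.105,0,.025,20,R,p)
E
```

```text
front 0.15 slide [-0.63, 0.72, -0.12] turn [-0.4, -0.73, 0.08]
front 0.125 slide [0.0, 0.9, 0.2] turn [-0.8, 0.0, 0.0]
front 0.105 slide [0.0, 0.68, 0.21] turn [-0.4, 0.0, 0.0]
```

Emit:
drive_tool(
  moves=[
    {"slide": [-0.2,0.2,-0.15],"turn": [-0.1,-0.2,0],"hand": -1},
    {"slide": [-0.4,0.4,-0.15],"turn": [-0.3,-0.4,0.05],"hand": -1},
    {"slide": [-0.63,0.72,-0.12],"turn": [-0.4,-0.73,0.08],"hand": -1},
    {"slide": [-0.63,0.72,-0.12],"turn": [-0.4,-0.73,0.08],"hand": -1},
    {"slide": [-0.63,0.72,-0.12],"turn": [-0.4,-0.73,0.08],"hand": -1},
  ],
)

```text
t: 39.6
tool_pos: [0.484, -0.0071, -0.0131]
eef_rot: [2.902, 0.001, 1.757]
wrist_force: [-1.5, -2.1, -0.5]
gripper_width: 0.0004
grasp_force: 0.7
```

```bash
python3 - <<'E'
from pu import *
manip.snapshot('top');st();where();p,R=go(.150,0,.025,14);p,R=go(.125,0,.025,18)
E
```

```text
t 39.65 pos [ 0.4835 -0.0071 -0.0132] rot [2.902e+00 1.000e-03 1.757e+00] F [-1.5 -0.7  0.6] w 0.0006 g 0.7
tip front 0.1507 lat -0.0002 h 0.0247 q [-0.21  0.57  2.25  0.72  0.14 -1.11] lean 13.7
front 0.15 slide [0.01, 0.03, -0.0] turn [-0.06, 0.01, -0.0]
front 0.125 slide [0.01, 0.93, 0.19] turn [-0.86, 0.01, -0.0]
```

Emit:
drive_tool(
  moves=[
    {"slide": [0,0.2,0.05],"turn": [-0.1,0,0],"hand": -1},
    {"slide": [0,0.4,0.1],"turn": [-0.2,0,0],"hand": -1},
    {"slide": [0,0.65,0.15],"turn": [-0.4,0,0],"hand": -1},
    {"slide": [0,0.92,0.2],"turn": [-0.6,0,0],"hand": -1},
    {"slide": [0,0.92,0.2],"turn": [-0.6,0,0],"hand": -1},
  ],
)

```text
t: 40.07
tool_pos: [0.5111, -0.0018, -0.0128]
eef_rot: [2.85, 0.0, 1.757]
wrist_force: [-0.8, -0.4, -0.2]
gripper_width: 0.0006
grasp_force: 0.8
```

```bash
python3 - <<'E'
from pu import *
manip.snapshot('top');st();where();p,R=go(.11,0,.025,18);p,R=go(.095,0,.025,20)
E
```

```text
t 40.12 pos [ 0.5106 -0.0018 -0.0128] rot [2.851e+00 1.000e-03 1.757e+00] F [-2.3  0.6 -0.5] w 0.0006 g 0.8
tip front 0.1251 lat -0.0001 h 0.0246 q [-0.2   0.58  2.22  1.02  0.13 -1.39] lean 16.7
front 0.11 slide [0.01, 0.52, 0.13] turn [-0.27, 0.01, -0.01]
front 0.095 slide [0.01, 1.04, 0.27] turn [-0.67, 0.01, -0.01]
```

Emit:
drive_tool(
  moves=[
    {"slide": [0,0.1,0.03],"turn": [-0.1,0,0],"hand": -1},
    {"slide": [0,0.25,0.06],"turn": [-0.2,0,0],"hand": -1},
    {"slide": [0,0.4,0.1],"turn": [-0.3,0,0],"hand": -1},
    {"slide": [0,0.55,0.14],"turn": [-0.4,0,0],"hand": -1},
    {"slide": [0,0.55,0.14],"turn": [-0.4,0,0],"hand": -1},
  ],
)

```text
t: 40.53
tool_pos: [0.5263, 0.0012, -0.0123]
eef_rot: [2.817, 0.001, 1.757]
wrist_force: [-4.6, -0.9, -1.6]
gripper_width: 0.0001
grasp_force: 2.3
```

Emit:
drive_tool(
  moves=[
    {"slide": [0,0.08,0.03],"turn": [0,0,0],"hand": -1},
    {"slide": [0,0.16,0.05],"turn": [0,0,0],"hand": -1},
    {"slide": [0,0.24,0.08],"turn": [0,0,0],"hand": -1},
    {"slide": [0,0.32,0.1],"turn": [0,0,0],"hand": -1},
  ],
)

```text
t: 40.87
tool_pos: [0.5326, 0.0028, -0.0126]
eef_rot: [2.822, 0.0, 1.756]
wrist_force: [-6.9, -0.8, -2.1]
gripper_width: 0.0005
grasp_force: 1.8
```

```bash
python3 - <<'E'
from pu import *
manip.snapshot('top');st();where();p,R=go(.095,0,.025,19);p,R=go(.085,0,.025,19)
E
```

```text
t 40.92 pos [ 0.535   0.0029 -0.0121] rot [2.819 0.    1.756] F [ 0.4 -0.8  0. ] w 0.0003 g 0.7
tip front 0.1014 lat 0.0 h 0.0249 q [-0.19  0.6   2.19  1.12  0.13 -1.47] lean 18.5
front 0.095 slide [0.0, 0.22, 0.06] turn [-0.1, 0.01, -0.02]
front 0.085 slide [0.0, 0.53, 0.17] turn [-0.1, 0.01, -0.02]
```

Emit:
drive_tool(
  moves=[
    {"slide": [0,0.07,0.02],"turn": [0,0,0],"hand": -1},
    {"slide": [0,0.14,0.04],"turn": [0,0,0],"hand": -1},
    {"slide": [0,0.21,0.06],"turn": [0,0,0],"hand": -1},
    {"slide": [0,0.28,0.09],"turn": [0,0,0],"hand": -1},
  ],
)

```text
t: 41.25
tool_pos: [0.5445, 0.0048, -0.0121]
eef_rot: [2.818, 0.0, 1.757]
wrist_force: [-6.4, -0.9, -0.7]
gripper_width: 0.0006
grasp_force: 2.9
```

Emit:
drive_tool(
  moves=[
    {"slide": [0,0.05,0.02],"turn": [0,0,0],"hand": -1},
    {"slide": [0,0.1,0.03],"turn": [0,0,0],"hand": -1},
    {"slide": [0,0.15,0.05],"turn": [0,0,0],"hand": -1},
  ],
)

```text
t: 41.5
tool_pos: [0.5491, 0.0057, -0.0121]
eef_rot: [2.818, 0.0, 1.757]
wrist_force: [-5.7, -1.1, -0.3]
gripper_width: 0.0004
grasp_force: 2.9
```

```bash
python3 - <<'E'
from pu import *
st();where()
E
```

```text
t 41.5 pos [ 0.5491  0.0057 -0.0121] rot [2.818 0.    1.757] F [-5.7 -1.1 -0.3] w 0.0004 g 2.9
tip front 0.0871 lat 0.0001 h 0.0249 q [-0.17  0.61  2.15  0.96  0.14 -1.3 ] lean 18.5
```

Emit:
drive_tool(
  moves=[
    {"slide": [0,0.05,0.02],"turn": [0,0,0],"hand": -1},
    {"slide": [0,0.1,0.03],"turn": [0,0,0],"hand": -1},
    {"slide": [0,0.1,0.03],"turn": [0,0,0],"hand": -1},
  ],
)

```text
t: 41.75
tool_pos: [0.5527, 0.0062, -0.0119]
eef_rot: [2.818, 0.0, 1.757]
wrist_force: [-3.6, 1.2, -2.0]
gripper_width: 0.0007
grasp_force: 1.5
```

Emit:
drive_tool(
  moves=[
    {"slide": [0,0.05,0.02],"turn": [0,0,0],"hand": -1},
    {"slide": [0,0.1,0.03],"turn": [0,0,0],"hand": -1},
    {"slide": [0,0.1,0.03],"turn": [0,0,0],"hand": -1},
  ],
)

```text
t: 42.0
tool_pos: [0.5568, 0.0067, -0.0114]
eef_rot: [2.816, 0.001, 1.757]
wrist_force: [-2.6, 1.2, -1.7]
gripper_width: 0.0001
grasp_force: 1.3
```

Emit:
drive_tool(
  moves=[
    {"slide": [0,0.03,0.01],"turn": [0,0,0],"hand": -1},
    {"slide": [0,0.06,0.02],"turn": [0,0,0],"hand": -1},
    {"slide": [0,0.06,0.02],"turn": [0,0,0],"hand": -1},
  ],
)

```text
t: 42.25
tool_pos: [0.5582, 0.007, -0.0115]
eef_rot: [2.816, 0.001, 1.757]
wrist_force: [-6.3, -0.8, -0.2]
gripper_width: 0.0002
grasp_force: 2.9
```

```bash
python3 - <<'E'
from pu import *
t=snap('top','t20').astype(int);st();where()
t0=cv2.imread('pics/t0.png').astype(int)
sy=lambda x:'B' if x[0]>x[2]+25 else '#' if max(x)<50 else 'o' if x[2]-x[0]>40 else '.'
for v in range(200,226): print(v,''.join(sy(x) for x in t0[v,326:376]),'  ',''.join(sy(x) for x in t[v,326:376]))
E
```

```text
t 42.3 pos [ 0.5582  0.007  -0.0115] rot [2.816e+00 1.000e-03 1.757e+00] F [-5.4 -0.3  0.1] w 0.0006 g 2.8
tip front 0.078 lat -0.0003 h 0.0255 q [-0.17  0.61  2.13  0.88  0.14 -1.21] lean 18.6
200 BBBBBBBBB...................BBBBBBBBBBBBBB........    BBBBBBBBB...................BBBBBBBBBBBBBB........
201 BBBBBBBBB...................BBBBBBBBBBBBBB........    #BBBBBBBB...................BBBBBBBBBBBBBB........
202 BBBBBBBBB...................BBBBBBBBBBBBBB........    ##BBBBBBB...................BBBBBBBBBBBBBBB.......
203 BBBBBBBBB................BBBBBBBBBBBBBBBBBB.......    ###BBBBBB...............BBBBBBBBBBBBBBBBBBB.......
204 BBBBBBBBB...........BBBBBBBBBBBBBBBBBBBBBBB.......    ###BBBBBB.........BBBBBBBBBBBBBBBBBBBBBBBBB.......
205 BBBBBBBBBB...BBBBBBBBBBBBBBBBBBBBBBBBBBBBB........    ####BBBBBBB.BBBBBBBBBBBBBBBBBBBBBBBBBBBBBB........
206 BBBBBBBBBBBBBBBBBBBBBBBBBBBBBBBBBBBBBBBBB.........    ####BBBBBBBBBBBBBBBBBBBBBBBBBBBBBBBBBBBBB.........
207 BBBBBBBBBBBBBBBBBBBBBBBBBBBBBBBBB####BB###........    #####BBBBBBBBBBBBBBBBBBBBBBBBBBBB..##BBB#.........
208 BBBBBBBBBBBBBBBBBBBBBBBBBBB###
[... 1227 characters left out ...]
#####.........................................
220 ..................................................    ##########........................................
221 ..................................................    ##########........................................
222 ..................................................    ###########.......................................
223 ..................................................    ###########.......................................
224 ..................................................    ############......................................
225 ..................................................    #############.....................................
```

The tray front is now about 1.5 px further in than it was when shut at the start, i.e. at its over-travel. One more small push to feel the stop, then I back away.

Emit:
drive_tool(
  moves=[
    {"slide": [0,0.03,0.01],"turn": [0,0,0],"hand": -1},
    {"slide": [0,0.06,0.02],"turn": [0,0,0],"hand": -1},
    {"slide": [0,0.06,0.02],"turn": [0,0,0],"hand": -1},
  ],
)

```text
t: 42.55
tool_pos: [0.5585, 0.0072, -0.0116]
eef_rot: [2.818, 0.001, 1.756]
wrist_force: [-16.3, -5.7, 7.5]
gripper_width: 0.0003
grasp_force: 8.8
```

Emit:
drive_tool(
  moves=[
    {"slide": [0,-0.1,-0.03],"turn": [0,0,0],"hand": -1},
    {"slide": [0,-0.3,-0.1],"turn": [0,0,0],"hand": -1},
    {"slide": [0,-0.6,-0.2],"turn": [0,0,0],"hand": -1},
    {"slide": [0,-1.0,-0.33],"turn": [0,0,0],"hand": -1},
    {"slide": [0,-1.2,-0.4],"turn": [0,0,0],"hand": -1},
  ],
)

```text
t: 42.97
tool_pos: [0.5229, -0.0002, -0.0112]
eef_rot: [2.815, 0.003, 1.756]
wrist_force: [0.5, 0.1, -0.3]
gripper_width: 0.0005
grasp_force: 0.0
```

```bash
python3 - <<'E'
from pu import *
t=snap('top','t21').astype(int);st();where()
t0=cv2.imread('pics/t0.png').astype(int)
sy=lambda x:'B' if x[0]>x[2]+25 else '#' if max(x)<50 else 'o' if x[2]-x[0]>40 else '.'
for v in range(206,222): print(v,''.join(sy(x) for x in t0[v,326:376]),'  ',''.join(sy(x) for x in t[v,326:376]))
E
```

```text
t 43.02 pos [ 5.222e-01 -2.000e-04 -1.120e-02] rot [2.816e+00 2.000e-03 1.756e+00] F [-0.7  0.1 -0.4] w 0.0001 g 0.0
tip front 0.1147 lat -0.0006 h 0.0257 q [-0.2   0.59  2.22  1.33  0.12 -1.7 ] lean 18.7
206 BBBBBBBBBBBBBBBBBBBBBBBBBBBBBBBBBBBBBBBBB.........    ####BBBBBBBBBBBBBBBBBBBBBBBBBBBBBBBBBBBBB.........
207 BBBBBBBBBBBBBBBBBBBBBBBBBBBBBBBBB####BB###........    ####BBBBBBBBBBBBBBBBBBBBBBBBBBBBBB..#BBB#.........
208 BBBBBBBBBBBBBBBBBBBBBBBBBBB##############.........    ####BBBBBBBBBBBBBBBBBBBBBBBB..##....#####.........
209 BBBBBBBBBBBBBBBBBBBBBB#######..ooooo.####.........    ####BBBBBBBBBBBBBBBBBB..##....ooooooo###..........
210 BBBBBBBBBBBBBBB#########.oooooooooooo##...........    ####BBBBBBBBBBBB..#.....ooooooooooooo.............
211 BBBBBBBBB########.ooooooooooooooooooo.............    #####BBBBB..###...ooooooooooooooooooo.............
212 BB.########..ooooooooooooooooooooo................    ########....oooooooooooooooooooooooo..............
213 #####..ooooooooooooooooooooooo....................    ####..ooooooooooooooooooooooooo...................
214 .oooooooooooooooooooooo...........................    ####ooooooooooooooooooooo.........................
215 ooooooooooooooooo.................................    ###.ooooooooooooooo...............................
216 oooooooooooo......................................    ###.ooooooooo.....................................
217 oooo..............................................    ###..o............................................
218 ..................................................    ####..............................................
219 ..................................................    ####..............................................
220 ..................................................    ######............................................
221 ..................................................    ##########........................................
```

The tray stopped firmly and stayed in when I backed away. Retreating upwards to watch whether it holds.

Emit:
drive_tool(
  moves=[
    {"slide": [0,-0.3,-0.5],"turn": [0,0,0],"hand": -1},
    {"slide": [0,0,-1.5],"turn": [1,0,0],"hand": -1},
    {"slide": [0,0.3,-2.7],"turn": [2,0,0],"hand": -1},
    {"slide": [0,0.65,-4.0],"turn": [3,0,0],"hand": -1},
    {"slide": [0,0.65,-4.0],"turn": [3.7,0,0],"hand": -1},
  ],
)

```text
t: 43.43
tool_pos: [0.5196, 0.0232, 0.0408]
eef_rot: [2.87, -0.072, 1.79]
wrist_force: [0.8, 0.0, -0.0]
gripper_width: 0.0002
grasp_force: 0.0
```

```bash
python3 - <<'E'
from pu import *
st();where()
plan([(.42,.25,.15,.187)])
E
```

```text
t 43.43 pos [0.5196 0.0232 0.0408] rot [ 2.87  -0.072  1.79 ] F [ 0.8  0.  -0. ] w 0.0002 g 0.0
tip front 0.1109 lat 0.0197 h 0.0782 q [-0.18  0.48  2.14  0.54  0.34 -0.89] lean 15.4
slide [4.17, -0.36, -1.68] turn z 0.13 tilt [1.55, -0.43] rows 3.2
slide [4.1, -0.64, -1.77] turn z 0.13 tilt [1.55, -0.43] rows 3.2
```

Emit:
drive_tool(
  moves=[
    {"slide": [0.1,0.3,-1.0],"turn": [0.8,-0.2,0],"hand": -1},
    {"slide": [0.2,0.6,-2.1],"turn": [1.6,-0.4,0.1],"hand": -1},
    {"slide": [0.2,0.9,-3.2],"turn": [2.4,-0.6,0.2],"hand": -1},
    {"slide": [0.2,0.9,-3.2],"turn": [3.1,-0.86,0.26],"hand": -1},
    {"slide": [0.2,0.9,-3.2],"turn": [3.1,-0.86,0.26],"hand": -1},
  ],
)

```text
t: 43.85
tool_pos: [0.5238, 0.0217, 0.1455]
eef_rot: [3.135, 0.005, 1.757]
wrist_force: [0.1, 0.0, -0.3]
gripper_width: 0.0002
grasp_force: 0.0
```

```bash
python3 - <<'E'
from pu import *
st();plan([(.38,.32,.15,.187)])
E
```

```text
t 43.85 pos [0.5238 0.0217 0.1455] rot [3.135 0.005 1.757] F [ 0.1  0.  -0.3] w 0.0002 g 0.0
slide [5.33, -1.43, -0.11] turn z -0.0 tilt [0.04, 0.03] rows 4.0
slide [5.33, -1.43, -0.09] turn z -0.0 tilt [0.04, 0.03] rows 4.0
```

Emit:
drive_tool(
  moves=[
    {"slide": [1.0,-0.2,-0.2],"turn": [0,0,0],"hand": -1},
    {"slide": [2.2,-0.5,-0.3],"turn": [0,0,0],"hand": -1},
    {"slide": [3.4,-0.9,-0.3],"turn": [0,0,0],"hand": -1},
    {"slide": [4.6,-1.2,-0.3],"turn": [0,0,0],"hand": -1},
    {"slide": [5.33,-1.43,-0.3],"turn": [0,0,0],"hand": -1},
  ],
)

```text
t: 44.27
tool_pos: [0.4468, 0.1734, 0.1496]
eef_rot: [3.138, -0.002, 1.758]
wrist_force: [0.2, -0.1, 0.7]
gripper_width: 0.0005
grasp_force: 0.0
```

Emit:
drive_tool(
  moves=[
    {"slide": [1.2,-0.3,0],"turn": [0,0,0],"hand": -1},
    {"slide": [2.4,-0.6,0],"turn": [0,0,0],"hand": -1},
    {"slide": [3.6,-1.0,0],"turn": [0,0,0],"hand": -1},
    {"slide": [4.7,-1.3,0],"turn": [0,0,0],"hand": -1},
    {"slide": [5.33,-1.43,0],"turn": [0,0,0],"hand": -1},
  ],
)

```text
t: 44.68
tool_pos: [0.3746, 0.323, 0.1498]
eef_rot: [3.137, -0.002, 1.759]
wrist_force: [0.4, -0.0, -0.0]
gripper_width: 0.0005
grasp_force: 0.0
```

```bash
python3 - <<'E'
from pu import *
for _ in range(6): manip.snapshot('top')
t=snap('top','t22').astype(int);s=snap('scene','s22').astype(int);st()
t0=cv2.imread('pics/t0.png').astype(int);s0=cv2.imread('pics/s0.png').astype(int)
sy=lambda x:'B' if x[0]>x[2]+25 else '#' if max(x)<50 else 'o' if x[2]-x[0]>40 else '.'
for v in range(207,228): print(v,''.join(sy(x) for x in t0[v,266:366:2]),'  ',''.join(sy(x) for x in t[v,266:366:2]))
def redc(im): 
    m=(im[...,2]>110)&(im[...,1]<40)&(im[...,0]<60);m[:255]=0;m[320:]=0;m[:,:410]=0;m[:,460:]=0;v,u=np.nonzero(m);return u.mean().round(2),v.mean().round(2),len(u)
print('pin handle',redc(s0),redc(s))
for n,(a,b) in {'glue':((335,320),(372,392)),'tape':((445,358),(484,410)),'block':((148,205),(198,240)),'driver':((132,236),(200,290)),'greens':((440,240),(560,385)),'stand':((400,262),(462,335))}.items():
    d=np.abs(s-s0).max(-1)[a[1]:b[1],a[0]:b[0]];print(n,'changed px',(d>50).sum(),'of',d.size)
sy=lambda x:'G' if x[1]>x[2]+40 else '#' if max(x)<80 else 'w' if x[2]-x[0]>50 and x[2]-x[1]>35 else '.'
for v in range(200,242,2): print(v,''.join(sy(x) for x in s[v,230:275]))
E
```

```text
t 45.08 pos [0.3762 0.3198 0.1498] rot [ 3.139e+00 -2.000e-03  1.757e+00] F [-0.1 -0.2  0.6] w 0.0005 g 0.0
207 BBBBBBBBBBBBBBBBBBBBBBBBBBBBBBBBBBBBBBBBBBBBBBB##B    BBBBBBBBBBBBBBBBBBBBBBBBBBBBBBBBBBBBBBBBBBBBBBB.#B
208 BBBBBBBBBBBBBBBBBBBBBBBBBBBBBBBBBBBBBBBBBBBB######    BBBBBBBBBBBBBBBBBBBBBBBBBBBBBBBBBBBBBBBBBBBB.##.##
209 BBBBBBBBBBBBBBBBBBBBBBBBBBBBBBBBBBBBBBBBB####.oo.#    BBBBBBBBBBBBBBBBBBBBBBBBBBBBBBBBBBBBBBBBB.##.oooo#
210 BBBBBBBBBBBBBBBBBBBBBBBBBBBBBBBBBBBBBB####.oooooo#    BBBBBBBBBBBBBBBBBBBBBBBBBBBBBBBBBBBBBB.##.ooooooo#
211 BBBBBBBBBBBBBBBBBBBBBBBBBBBBBBBBBBB####oooooooooo.    BBBBBBBBBBBBBBBBBBBBBBBBBBBBBBBBBBB##..oooooooooo.
212 BBBBBBBBBBBBBBBBBBBBBBBBBBBBBBB.####.oooooooooo...    BBBBBBBBBBBBBBBBBBBBBBBBBBBBBBBB##..oooooooooooo..
213 BBBBBBBBBBBBBBBBBBBBBBBBBBBBB####.ooooooooooo.....    BBBBBBBBBBBBBBBBBBBBBBBBBBBBB.#..ooooooooooooo....
214 BBBBBBBBBBBBBBBBBBBBBBBBBB####.ooooooooooo........    BBBBBBBBBBBBBBBBBBBBBBBBBB.##.oooooooooooo........
215 BBBBBBBBBBBBBBBBBBBBBBB###..ooooooooooo...........    BBBBBBBBBBBBBBBBBBBBBBB###.oooooooooooo...........
216 BBBBBBB
[... 1915 characters left out ...]

214 .............###############.........GGGGGGGG
216 .............#wwww####www####.........GGGGGGG
218 ..............###############.........GGGGGGG
220 ..............############ww#...........#GGGG
222 ..............#####.#########................
224 ...............##############................
226 ...............#w########ww#####.............
228 ............######################...........
230 ...........#######################...........
232 ...........########################..........
234 ...........###############.########..........
236 ............#####################............
238 .............##################..............
240 ..................######.....................
```

The tray looks shut, matching the start picture to well under a pixel, and it has held for 2 s. The pin stands home, the four wheels are stacked, and the glue, tape, block and screwdriver are unmoved. Handing in.

```bash
python3 -c "
from rig import manip
print(manip.finish_job())"
```

```text
the job is handed in; nothing more can be done
None
```

I handed the job in with all four wheels stacked flat on the mandrel, the tray shut and holding, and the pin home in the drill stand; no verdict came back, and one thing could count against it: on the first push at the tray the gripper body caught the cabinet, with a wrist reading of about 47 N against the 40 N body limit.

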